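Lock the test cassette, then press and hold the board on the test fixture

TASK

The cassette in the board-test fixture is seated but its captive quarter-turn screw is still open: take the T-handle key from its stand, turn the screw clockwise with it all the way to its locked stop, and put the key back upright in its stand, fully down. Then flip the red safety catch outwards out of the way of the pull bar, and only then pull the bar forward and down to its stop so that the board is pressed on the probes; finish while holding the bar down there, because it springs up when let go. Touch the screw only with the key, and leave the other things on the bench alone.

Things in the scene. Friction and masses are not known exactly. Their poses are not given: they have to be found in the camera images.
- fixture: Board-test fixture, fixed: dark box 280 x 280 mm, 90 mm high to the black cassette plate; a clear pressure plate above it (top 141 mm, within 80 mm in x and 115 mm in y), guide posts to 153 mm, side cheeks to 180 mm at x = 15 to 105 mm. Origin: centre of the underside; x from its front (the robot's side) to its back, y left, z up; turned up to 9 degrees.
- lock (a joint): Turn of the captive screw, rad: 0 = open (slot fore and aft, along the fixture's x), 1.57 = locked, at its stop (slot across, along the fixture's y, pointing at the two white marks). Starts between 0 and 0.3. It grows clockwise seen from above, stays where it is left and takes about 0.08 N m.
- screw_head: Brass slotted head of the captive screw, 30 mm in diameter, 12 mm high, at (-115, 0) mm of the fixture's frame. Origin: on the screw's axis at the underside of the head, 90 mm above the bench; the slot runs along its own x axis through the whole head: 6.5 mm wide, its floor 4 mm above the origin, its mouth flared to 11.5 mm at the top.
- key: Orange T-handle key, loose, 150 g, 105 mm high, upright in its stand. Origin: centre of the blade's lower end; z up along the shank. Blade 20 mm wide (along its x), 4 mm thick (y), 14 mm high; then shank 20 x 10 mm; collar 38 x 28 mm from 50 to 58 mm; neck 26 (x) x 14 (y) mm from 58 to 85 mm; crossbar 74 mm long (x), 14 mm thick (y), from 85 to 105 mm. Pinch crossbar and neck across y.
- stand: Dark block 90 x 70 x 55 mm, fixed to the bench, with one upright slot 26 mm (x) by 16 mm (y) at its centre, mouth chamfered 3 mm. Origin: centre of its underside. The key hangs in it by its collar, its blade's end 5 mm above the bench, key and stand axes parallel (half a turn makes no difference).
- catch (a joint): Turn of the safety catch, rad: 0 = on (upright, its lug stands in the path of the bar's right arm and really blocks it), 1.45 = flipped fully out to the fixture's right side. Starts between 0 and 0.06. Stays where it is left; about 0.1 N m. Its lug and stem stand at x = 31 to 59 mm of the fixture's frame, up to 207 mm above the bench.
- catch_tab (a point): Point 6 mm below the top of the catch's red hand tab, a plate 24 mm (fixture's x) by 7 mm, 72 mm tall over its hinge axis. The hinge axis runs along the fixture's x, at y = -165 mm and 130 mm above the bench; the tab is at x = -50 mm and swings about it towards the fixture's -y, away from the pressure plate. This point is 66 mm from the hinge axis. A fingertip can push it over from inside.
- lever (a joint): Swing of the pull bar, rad: 0 = up, at rest, 1.48 = fully down, at its stop, board pressed. A spring brings it back up: pulling it takes about 4 N at the top and 9 N at the bottom; the grip may turn in the fingers on the way.
- pull_bar: Black rubber grip of the pull bar, 28 mm in diameter and 150 mm long with red end rings, along the fixture's y, on two arms (8 mm wide) at y = +-150 mm, which stand up beside the cheeks; the space between them above the plate is open. Origin: middle of the grip. Starts 308 mm above the bench, ends 191 mm above it.
- pivot (a point): Point on the hinge axis of the pull bar, midway between its arms: at (60, 0, 150) mm of the fixture's frame; the axis runs along the fixture's y. The bar's centre moves on a circle of 160 mm radius about it, from leaning 10 degrees back of upright, over the top towards the front (-x of the fixture), to 15 degrees above level at the front.
- parts_tray: Bystander: black tray 110 x 80 x 30 mm with blue connectors, near the key's stand. Origin: centre of its underside.
- scanner: Bystander: grey and black hand scanner, 185 x 62 x 45 mm.
- spare_panel: Bystander: green board panel 140 x 110 mm on a black carrier, 9 mm high.
- flux: Bystander: white bottle with red cap, 44 mm in diameter, 120 mm high.
- screwdriver: Bystander: yellow-handled screwdriver lying flat.
- reel: Bystander: component reel lying flat, 176 mm in diameter, 14 mm high.
- meter: Bystander: yellow hand multimeter lying flat, 170 x 85 x 38 mm.
Not all that is in view belongs to the job. There is more than one size of the stand; the job needs the middle-sized.

How it is judged:
On the way, in this order (a step that is already met when the one before it is completed fails the run):
1. the screw is turned to its locked stop with the key (value of joint lock above 1.3 rad and contact force between key and screw_head above 0.3 N), for 0.1 s.
2. the key is back in its stand, upright, fully down and let go (horizontal distance between key and stand below 0.012 m and height (world z) of key below 0.009 m and angle between key's own z axis and vertical below 0.1 rad and contact force between the fingers and key below 0.05 N), for 0.2 s.
3. the safety catch is flipped out while the pull bar is still up (value of joint catch above 1.2 rad and value of joint lever below 0.12 rad), for 0.2 s.
4. the pull bar is pulled down to its stop (value of joint lever above 1.38 rad and contact force between the fingers and pull_bar above 2 N), for 0.5 s.
At the end, for the whole second after the job is handed in: Fingers hold the pull bar (over 2 N) still and down at its stop, beyond 1.38 of 1.48 rad; catch out beyond 1.2 rad; screw locked beyond 1.3 of 1.57 rad; key in its stand within 12 mm of centre and 0.1 rad of upright, its lower end under 9 mm above the bench (all of step 4 and velocity of joint lever between -0.1 and 0.1 rad/s and value of joint catch above 1.2 rad and value of joint lock above 1.3 rad and horizontal distance between key and stand below 0.012 m and height (world z) of key below 0.009 m and angle between key's own z axis and vertical below 0.1 rad); the arm keeps its last pose, push and grip.
It fails at once if the fingers touch the screw head (contact force between the fingers and screw_head above 1 N).
It fails at once if a bystander is moved by more than 30 mm (distance of any of parts_tray, scanner, spare_panel, flux, screwdriver, reel, meter from where it was at the start of the episode above 0.03 m).
It also fails if it takes over 72 s, if anything falls off the work surface, if the arm or the gripper's body presses on something with over 40 N, if the wrist force passes 120 N, or if a joint passes its speed limit or range.

ROBOT

A 7-joint arm with a two-finger parallel gripper is mounted at the origin on the work surface. World frame = base frame: x ahead of the robot, y to its left, z up, the work surface at z = 0. Lengths are in m, angles in rad, forces in N, time in s.
With the tool pointing down it reaches from about 0.4 to 0.9 m from the base axis. Payload 5.6 kg.
Tool frame: the origin (TCP) lies midway between the tips of the shut fingers; the grasp point (between the pads) lies 19 mm behind it (arm.grasp_offset is the distance from the TCP to the grasp point, in m); z points along the fingers, y is the direction in which the jaws open and shut (so a half turn about z gives the same grasp; the last joint's range is limited). The gripper opens to 92 mm and grips with 3 to 60 N. Pads are 20 mm wide; open, the fingers measure 128 mm over their backs; the gripper's body (75 mm by 189 mm) begins 69 mm behind the grasp point.
Start: joints at [-1.217, 0.468, -0.012, 1.603, 0.006, 1.071, -0.056], TCP at [0.251, 0.599, 0.215] pointing down, gripper open.
Joint ranges: [-2.53, 2.53], [-0.31, 2.02], [-1.57, 1.55], [0.28, 2.44], [-1.29, 4.43], [0.15, 1.84], [-2.92, 2.92]. Speed limits (rad/s): [2.57, 2.57, 3.14, 3.14, 3.14, 3.14, 3.14].

INTERFACE

Orientations are given as a rotation vector (axis times angle).
In Python, from cell import arm gives the robot as it stands. The module is installed in compiled form; this text tells all that it offers.
- The arm moves only by the tool move_arm, never from a script. Its argument "commands" is a list that holds one entry, the list of rows, each a list of 6 numbers: the shift along the world's x, y, z in cm, then the turn, a rotation vector about the world's x, y, z in rad. In form: [[[tx, ty, tz, wx, wy, wz], ...]]. A call has 1 to 10 rows; each row is the pose to reach, as a shift and turn from the pose commanded when the call began; what a row does not reach only later rows make up. A row lasts 1/10 s, in which the tool goes at most 50 mm and 8.59 degrees, less where a joint would pass 70% of its speed; a pose out of reach is approached as far as the arm can. A call with a gripper value outside its range is refused whole. "claw" is the finger opening in cm, from 0 to 9.19, set as the call begins (left out, the last holds). The fingers move at their own pace and stop on an object; the grip force is fixed at half the most. Time passes only in rows, so rows that repeat a pose let the fingers close. It gives the time, the measured TCP pose, the force and the opening at its end, in the units of the state.
- arm.state(): the state, without advancing time (a new reading comes with each control period).
- arm.get_image(name): name is "side" or "top"; returns a dict with "img" (420x560x3 uint8, red, green, blue), "camera_matrix" (3x3 intrinsics, pixels), "extrinsics" (4x4, takes a point from world to camera coordinates). Camera axes: x right, y down, z forward; pixel columns grow to the right and rows downward; lengths in m; the calibration is good to about 2 mm. A picture is of the moment at which its call begins. There is no depth.
- arm.sign_off(): hands the job in, once; it reports no verdict.
Trained networks look in a picture, given as the dict that the camera call returned (one of the last four; its "shot" number tells which), for a name from the list of things; names that differ only in an ending like _2 or _b are one class to them, and where a whole thing is asked for, a point or a joint stands for the part that bears it (a point fixed in the world has none). Each returns a list of dicts, best first, with "score" (0 to 1); they miss things now and then, are a little off and sometimes report something else, mostly with a low value. They report only what shows in the picture. A call takes as long as a camera call. They do not tell look-alikes from the thing itself.
- arm.recognise(picture, thing): "at" ([column, row] in pixels, amid what is visible of it).
The state is a dict: "clock": time; "qpos": joint angles; "qvel": joint speeds; "joint_efforts": joint torques, N m; "position": TCP position; "orientation": TCP orientation; "wrist_force": force on the tool from outside, world axes, zero at the start; "torque": the same for the moment, N m; "finger_gap": finger opening in m.
Only numpy, scipy, OpenCV 4.12 (cv2) and the standard library are available. Lean on these libraries where they do the work, as an engineer would, in place of code of your own. Each camera call takes 0.05 s, during which the arm holds its last target.

## Working session

There is one attempt and no reset: what is moved stays moved. The work goes in short steps, Python scripts to look and compute and a tool call to move; the robot and the scene stay as the last step left them, time stands still between calls to the robot, and variables do not carry over. Pictures are saved under pics/ and viewed, and the job is handed in when it is done.

Besides the shell and the picture viewer there is one more tool, called after ">>>" as a command line: name --argument value ..., lists and objects as JSON in quotes. move_arm: Moves the arm, as the interface text tells. Its arguments: {"type":"object","properties":{"commands":{"type":"array","items":{"type":"array","items":{"type":"array","items":{"type":"number"}}}},"claw":{"type":"number"}},"required":["commands"]}

```bash
mkdir -p pics; ls; python3 - <<'E'
from cell import arm
import cv2,json
for n in ("side","top"):
    p=arm.get_image(n); cv2.imwrite(f"pics/{n}0.png",p["img"][:,:,::-1])
    print(n,p["camera_matrix"],p["extrinsics"])
    for t in ["fixture","screw_head","key","stand","catch","catch_tab","lever","pull_bar","parts_tray"]:
        print(t,[(round(r["score"],2),[round(float(v),1) for v in r["at"]]) for r in arm.recognise(p,t)][:4])
print(arm.state())
E
```

```text
pics
side [[406.00697938   0.         281.86019991]
 [  0.         406.00697938 207.63180972]
 [  0.           0.           1.        ]] [[ 0.80075492 -0.5986449   0.02039225 -0.45233824]
 [-0.3827454  -0.53755924 -0.75135613  0.33025381]
 [ 0.46075755  0.59384708 -0.65958178  1.0697045 ]
 [ 0.          0.          0.          1.        ]]
fixture [(0.69, [278.6, 226.5]), (0.38, [303.9, 154.3])]
screw_head [(0.47, [251.4, 235.1])]
key [(0.81, [187.2, 190.7]), (0.2, [335.1, 202.9])]
stand [(0.97, [130.6, 224.2]), (0.87, [191.6, 202.4]), (0.56, [184.5, 233.6])]
catch [(0.6, [325.2, 229.3])]
catch_tab [(0.55, [320.7, 235.5])]
lever [(0.65, [307.8, 159.6])]
pull_bar []
parts_tray [(0.96, [223.7, 178.9])]
top [[418.50305149   0.         284.64105685]
 [  0.         418.50305149 213.18315373]
 [  0.           0.           1.        ]] [[-0.00659156 -0.99995237  0.00719832 -0.03139202]
 [-0.99154601  0.00560295 -0.12963458  0.51729795]
 [ 0.12958807 -0.00799196 -0.99153571  1.48639371]
 [ 0.          0.          0.          1.        ]]
fixture [(0.61, [270.6, 197.3])]
screw_head [(0.58, [2
[... 297 characters left out ...]
171.8, 205.0])]
{'clock': 1.0, 'qpos': array([-1.21702886,  0.46750853, -0.0116187 ,  1.60275541,  0.00600637,
        1.07137929, -0.05633675]), 'qvel': array([-0.00142234,  0.00023317, -0.00031034, -0.00018637,  0.00079417,
        0.00021612, -0.00017426]), 'joint_efforts': array([-1.69552982e-04, -5.20422900e+01, -1.27576242e-02, -2.44071132e+01,
       -5.67328383e-02,  1.10072637e-02, -1.40701211e-06]), 'position': array([0.2512105 , 0.59947443, 0.21456385]), 'orientation': array([ 6.19289768e-01,  3.07991406e+00, -3.29503549e-05]), 'wrist_force': array([ 0.40727207,  0.44889481, -0.19014034]), 'torque': array([-0.02842576,  0.0809663 , -0.01011149]), 'finger_gap': 0.09177243616907416}
```

View pictures.

View pics/side0.png

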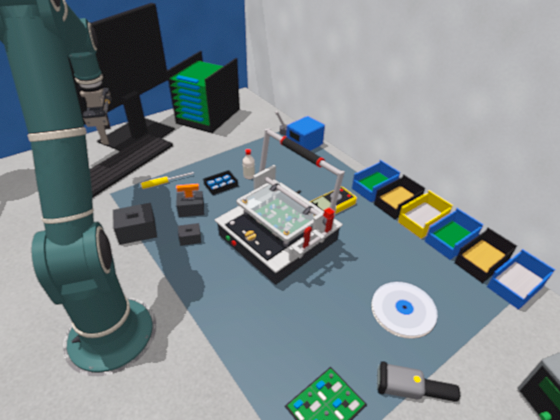

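View pics/top0.png

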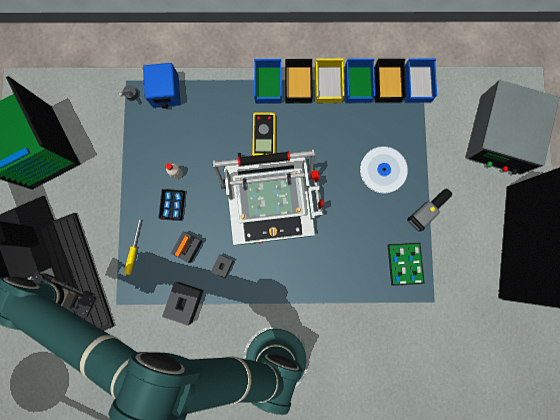

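```bash
python3 - <<'E'
import cv2
a=cv2.imread("pics/top0.png")
cv2.imwrite("pics/top0k.png",cv2.resize(a[150:330,140:300],None,fx=4.4,fy=3.3,interpolation=cv2.INTER_CUBIC) if 0 else cv2.resize(a[190:330,150:320],None,fx=4.2,fy=4.2,interpolation=cv2.INTER_CUBIC))
a=cv2.imread("pics/side0.png")
cv2.imwrite("pics/side0k.png",cv2.resize(a[130:280,90:280],None,fx=4,fy=4,interpolation=cv2.INTER_CUBIC))
E
```

```text
(no output)
```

View pics/top0k.png

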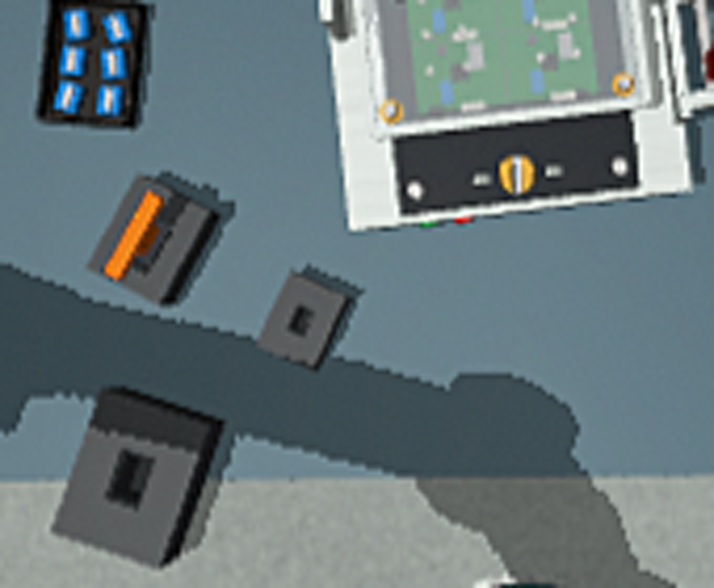

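View pics/side0k.png

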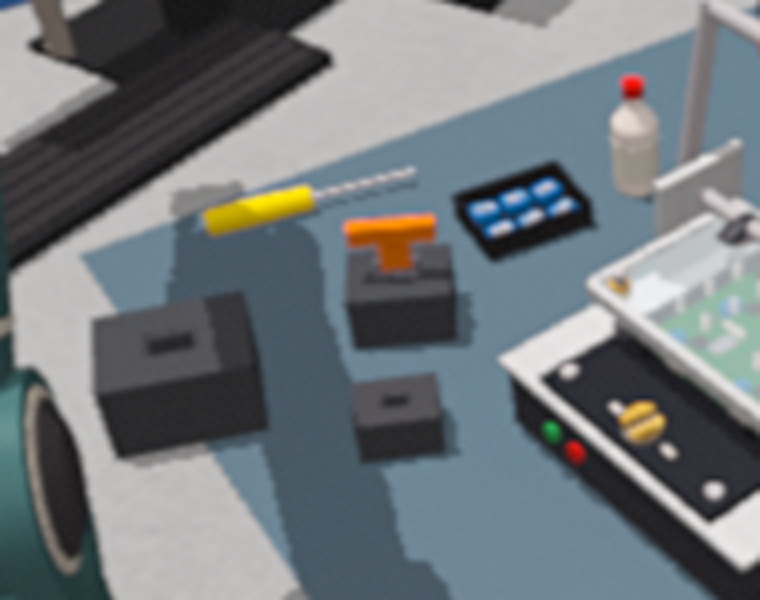

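```bash
cat > h.py <<'E'
import numpy as np,cv2
from cell import arm
def proj(p,P):
    P=np.atleast_2d(P); c=P@p["extrinsics"][:3,:3].T+p["extrinsics"][:3,3]
    u=c@p["camera_matrix"].T; return u[:,:2]/u[:,2:]
def ray(p,uv,z):
    R=p["extrinsics"][:3,:3];t=p["extrinsics"][:3,3];o=-R.T@t
    d=R.T@np.linalg.inv(p["camera_matrix"])@np.array([uv[0],uv[1],1.]); return o+d*(z-o[2])/d[2]
def crop(p,name,x0,y0,x1,y1,f,pts=()):
    a=p["img"][y0:y1,x0:x1,::-1]; a=cv2.resize(a,None,fx=f,fy=f,interpolation=cv2.INTER_CUBIC)
    for q in pts:
        cv2.circle(a,(int((q[0]-x0+.5)*f),int((q[1]-y0+.5)*f)),3,(255,0,255),-1)
    cv2.imwrite("pics/"+name+".png",a)
E
python3 - <<'E'
from h import *
import pickle
T=arm.get_image("top");S=arm.get_image("side")
pickle.dump((T,S),open("init.pkl","wb"))
for n,p in (("top",T),("side",S)):
    h=cv2.cvtColor(p["img"],cv2.COLOR_RGB2HSV)
    m=((h[...,0]>5)&(h[...,0]<16)&(h[...,1]>200)).astype(np.uint8)
    k,l,st,c=cv2.connectedComponentsWithStats(m)
    for i in range(1,k):
        if st[i,4]>20:
            ys,xs=np.where(l==i); print(n,st[i],c[i],cv2.minAreaRect(np.c_[xs,ys].astype(np.float32)))
crop(T,"topscrew",215,215,325,260,7)
crop(S,"sidescrew",225,205,345,285,6.5)
crop(T,"topkey",165,225,215,270,13)
E
```

```text
top [175 236  14  20 110] [181.96363636 245.9       ] ((182.38209533691406, 246.2122802734375), (6.313357353210449, 21.562545776367188), 29.05460548400879)
side [177 186  21  11 109] [187.49541284 190.08256881] ((187.0, 191.0), (10.0, 20.0), 90.0)
```

View pics/topscrew.png

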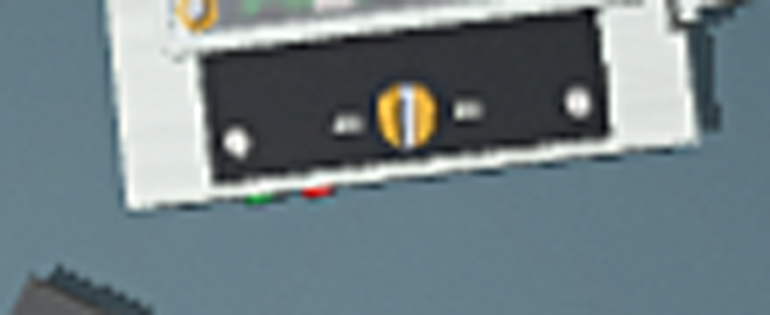

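View pics/sidescrew.png

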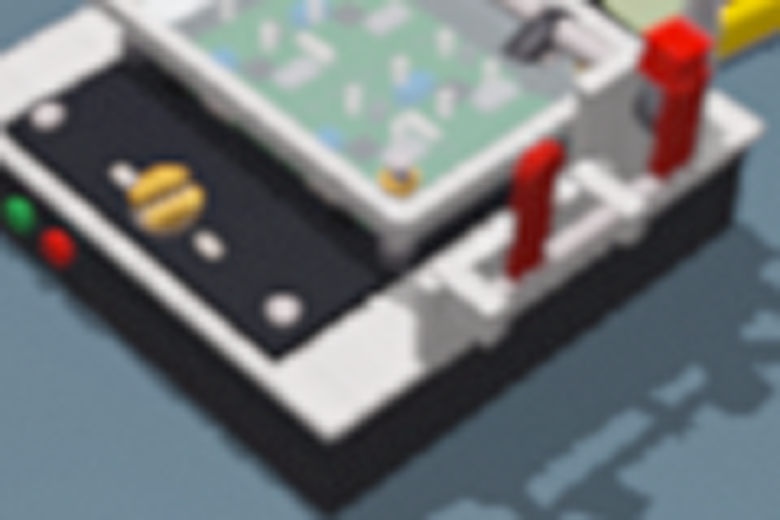

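View pics/topkey.png

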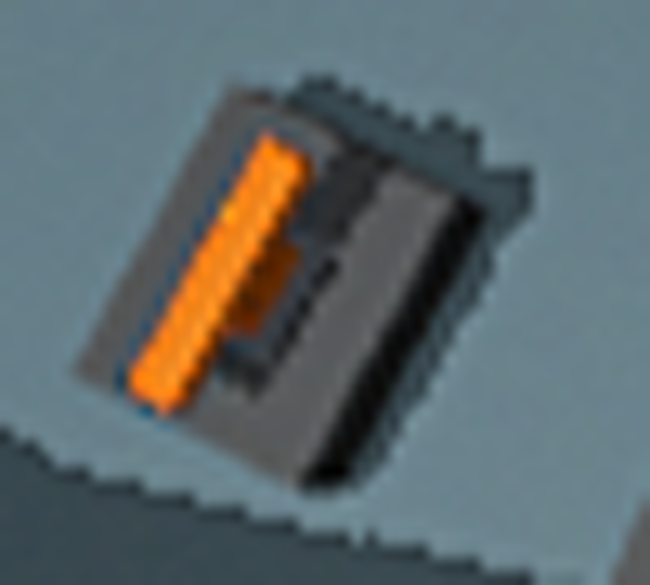

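```bash
cat > m.py <<'E'
from h import *
import pickle
from scipy.optimize import least_squares
T,S=pickle.load(open("init.pkl","rb"))
def tf(q,P):
    P=np.atleast_2d(np.array(P,float)); c,s=np.cos(q[2]),np.sin(q[2])
    return np.c_[q[0]+c*P[:,0]-s*P[:,1],q[1]+s*P[:,0]+c*P[:,1],P[:,2]]
E
python3 - <<'E'
from m import *
t=lambda x,y:(215+x/7-.5,215+y/7-.5)
s=lambda x,y:(225+x/6.5-.5,205+y/6.5-.5)
ft=[((-.115,0,.102),t(407,116)),((-.14,.14,.09),t(130,208)),((-.14,-.14,.09),t(697,143))]
fs=[((-.115,0,.102),s(166,193)),((-.14,-.14,.09),s(330,440)),((.14,-.14,.09),s(762,127))]
def r(q,a,p): return (proj(p,tf(q,[k[0] for k in a]))-np.array([k[1] for k in a])).ravel()
for n,f in (("T",lambda q:r(q,ft,T)),("S",lambda q:r(q,fs,S)),("B",lambda q:np.r_[r(q,ft,T),r(q,fs,S)])):
    o=least_squares(f,[.6,0,.1]); print(n,o.x,np.degrees(o.x[2]),o.fun.round(2), "screw",tf(o.x,[(-.115,0,.102)])[0])
fx=o.x
print("screw rays",ray(T,ft[0][1],.102),ray(S,fs[0][1],.102))
# marks / slot yaw
# slot ends top (407,83)-(409,147)
a=ray(T,t(407,83),.1);b=ray(T,t(409,147),.1);print("slot dir",np.degrees(np.arctan2(*(a-b)[[1,0]])))
a=ray(T,t(347,124),.09);b=ray(T,t(468,108),.09);print("marks yaw",np.degrees(np.arctan2(*(a-b)[[1,0]]))-90)
a=ray(S,s(135,213),.1);b=ray(S,s(200,180),.1);print("slot dir side",np.degrees(np.arctan2(*(b-a)[[1,0]])))
# key
k=lambda x,y:(165+x/13-.5,225+y/13-.5)
C=[ray(T,k(*c),.11) for c in ((268,130),(312,158),(125,385),(168,412))]
c=np.mean(C,0);print("key",c,np.linalg.norm(C[0]-C[2]),np.linalg.norm(C[1]-C[3]),np.linalg.norm(C[0]-C[1]))
d=(C[0]-C[2]+C[1]-C[3]);ky=np.arctan2(d[1],d[0]);print("yaw",np.degrees(ky))
kq=[c[0],c[1],ky]
pts=[(sx*.037,sy*.007,z) for sx in(-1,1) for sy in(-1,1) for z in(.09,.11)]+[(sx*.045,sy*.035,.055) for sx in(-1,1) for sy in(-1,1)]
crop(S,"ks",165,175,215,225,12,proj(S,tf(kq,pts)))
crop(T,"kt",165,225,215,270,12,proj(T,tf(kq,pts)))
fp=[(sx*.14,sy*.14,.09) for sx in(-1,1) for sy in(-1,1)]+[(sx*.08,sy*.115,.141) for sx in(-1,1) for sy in(-1,1)]+[(-.115,0,.102),(-.05,-.165,.202),(-.05,-.165,.13),(.032,-.075,.308),(.032,.075,.308)]
crop(S,"fs",210,120,360,285,3.6,proj(S,tf(fx,fp)));crop(T,"ft",210,130,340,260,4.5,proj(T,tf(fx,fp)))
E
python3 -c "
import cv2,numpy as np
a=[cv2.imread('pics/%s.png'%n) for n in('ks','kt')]
cv2.imwrite('pics/k2.png',cv2.resize(np.hstack([cv2.resize(x,(400,400)) for x in a]),None,fx=1,fy=1))"
```

```text
T [0.55810484 0.01987663 0.10820678] 6.199791846856934 [ 0.09  0.7   0.33 -0.39 -0.42 -0.31] screw [0.44377743 0.00745712 0.102     ]
S [0.55809423 0.01041856 0.09794256] 5.611695114505969 [ 0.01  1.8  -0.21 -1.84  0.22  0.35] screw [ 0.44364537 -0.00082684  0.102     ]
B [0.55900784 0.01416196 0.09296167] 5.3263114228418456 [ 1.24  0.49  1.31 -1.21  0.68  0.1  -0.55  0.84 -1.09 -2.86 -0.37 -0.22] screw [0.44450439 0.00348676 0.102     ]
screw rays [0.4462114  0.00777171 0.102     ] [0.44776377 0.0054853  0.102     ]
slot dir 1.6168383341884063
marks yaw 7.217024103103952
slot dir side 0.7508209744746923
key [0.39861011 0.31899873 0.11      ] 0.07554824396159052 0.07539340295424789 0.013891475755815851
yaw -28.37535039341785
```

View pics/k2.png

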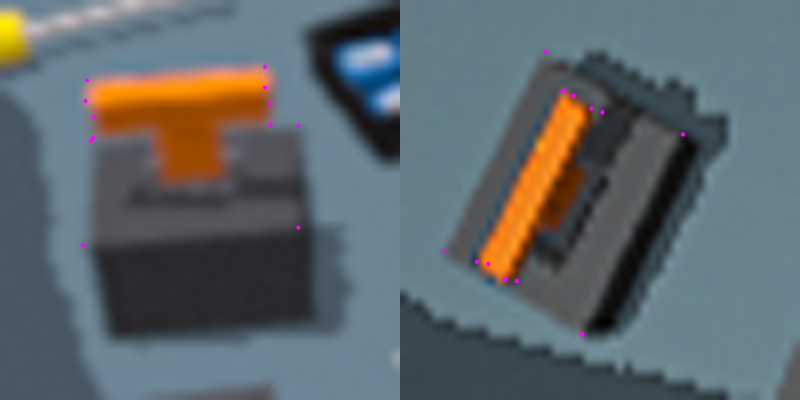

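View pics/fs.png

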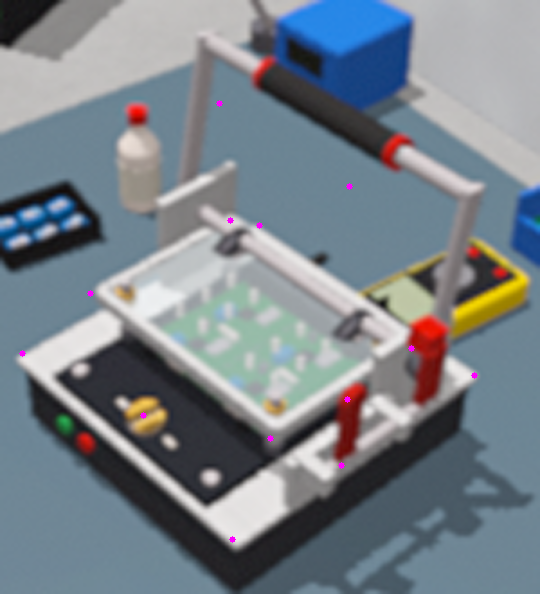

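View pics/ft.png

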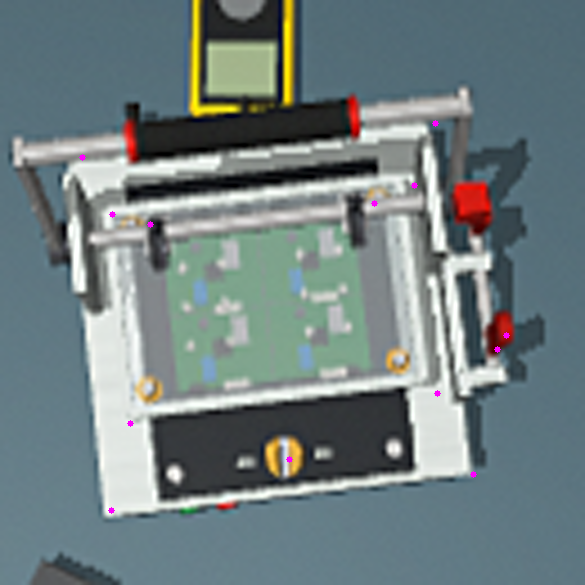

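```bash
python3 - <<'E'
from m import *
t=lambda x,y:(215+x/7-.5,215+y/7-.5)
s=lambda x,y:(225+x/6.5-.5,205+y/6.5-.5)
t2=lambda x,y:(210+x/4.5-.5,130+y/4.5-.5)
s2=lambda x,y:(210+x/3.6-.5,120+y/3.6-.5)
H=.0876; 
def pts(zf,L):
 ft=[((-.115,0,.102),t(407,116)),((-.14,.14,zf),t(130,208)),((-.14,-.14,zf),t(697,143)),((.088,L,.308),t2(130,142)),((.088,-L,.308),t2(356,116)),((.088,.15,.308),t2(17,153)),((.088,-.15,.308),t2(465,101))]
 fs=[((-.115,0,.102),s(166,193)),((-.14,-.14,zf),s(330,440)),((.14,-.14,zf),s(762,127)),((.088,L,.308),s2(262,72)),((.088,-L,.308),s2(400,151)),((-.05,-.165,.202),s2(352,390))]
 return ft,fs
def r(q,a,p): return (proj(p,tf(q,[k[0] for k in a]))-np.array([k[1] for k in a])).ravel()
for mode in "TSB":
  def f(q):
    a,b=pts(q[3],q[4]); return np.r_[r(q,a,T)*(mode!="S"),r(q,b,S)*(mode!="T"),(q[3]-.092)*300]
  o=least_squares(f,[.56,0.02,.11,.09,.075],loss="soft_l1"); print(mode,o.x.round(4),np.degrees(o.x[2]));print(f(o.x).reshape(-1)[:14].reshape(-1,2).round(1).tolist(),f(o.x)[14:-1].reshape(-1,2).round(1).tolist()); print(tf(o.x,[(-.115,0,.102)])[0])
E
```

```text
T [0.5611 0.0207 0.1125 0.0918 0.0763] 6.444420330000706
[[-0.0, -0.2], [0.2, -1.1], [-0.5, -1.4], [-0.1, 0.2], [-0.1, 0.2], [0.7, 0.6], [-0.2, 0.8]] [[-0.0, -0.0], [-0.0, -0.0], [-0.0, -0.0], [0.0, 0.0], [-0.0, 0.0], [-0.0, 0.0]]
[0.44687099 0.00782875 0.102     ]
S [0.5617 0.0191 0.1196 0.0809 0.0777] 6.853120883061263
[[0.0, -0.0], [0.0, -0.0], [-0.0, -0.0], [-0.0, 0.0], [0.0, -0.0], [0.0, 0.0], [0.0, 0.0]] [[-0.1, 0.1], [0.5, -2.2], [-1.3, -0.5], [0.4, 0.7], [0.2, 0.8], [-0.2, 0.6]]
[0.44751167 0.00540202 0.102     ]
B [0.5618 0.0201 0.1168 0.0806 0.077 ] 6.692561445318472
[[0.3, -0.4], [1.0, -1.0], [-0.4, -1.5], [-0.2, 0.2], [0.2, -0.1], [0.8, 0.6], [-0.1, 0.4]] [[-0.3, -0.2], [0.1, -2.4], [-1.5, -0.5], [0.5, 0.6], [-0.2, 0.6], [-0.6, 0.4]]
[0.44758432 0.00668511 0.102     ]
```

>>> move_arm --commands '[[[1.5,-2.8,0,0,0,-0.01],[4.5,-8.4,0,0,0,-0.03],[7.4,-14.0,0,0,0,-0.05],[10.3,-19.6,0,0,0,-0.07],[13.3,-25.2,0,0,0,-0.09],[14.7,-28.0,0,0,0,-0.1],[14.74,-28.05,-2,0,0,-0.1],[14.74,-28.05,-5,0,0,-0.1],[14.74,-28.05,-7,0,0,-0.1],[14.74,-28.05,-7,0,0,-0.1]]]' --claw 9.19

```text
clock: 2.1
position: [0.3974, 0.3174, 0.1424]
orientation: [-0.773, -3.042, 0.007]
wrist_force: [-0.2, -0.5, -0.3]
finger_gap: 0.0917
```

```bash
python3 - <<'E'
from h import *
p=arm.get_image("side");crop(p,"a1s",120,110,260,250,4)
q=arm.get_image("top");crop(q,"a1t",120,180,260,310,4)
s=arm.state();print(s["position"],s["orientation"],s["wrist_force"],s["qpos"])
a=cv2.imread("pics/a1s.png");b=cv2.imread("pics/a1t.png");b=cv2.resize(b,(400,400));a=cv2.resize(a,(400,400));cv2.imwrite("pics/a1.png",np.hstack([a,b]))
E
```

```text
[0.39876963 0.3192735  0.14496097] [7.72002779e-01 3.04519380e+00 8.94926071e-05] [-0.22547641  1.21801434  0.57790941] [-0.82821593  0.32300173  0.10408279  2.00845868 -0.04542137  0.81219346
  0.37600229]
```

View pics/a1.png

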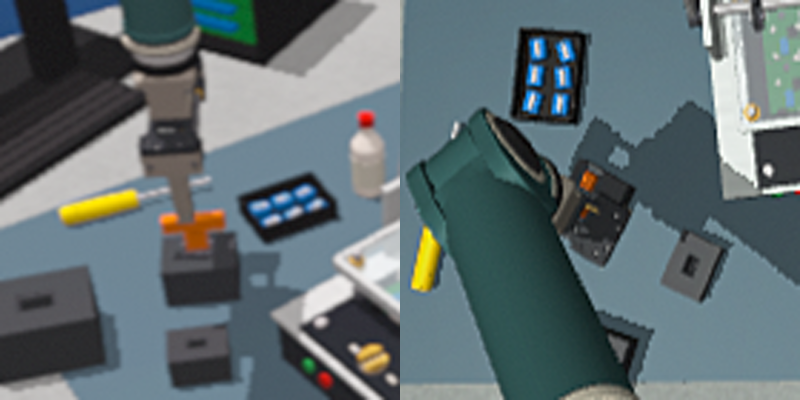

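>>> move_arm --commands '[[[0,0,-1.5,0,0,0],[0,0,-3.5,0,0,0],[0,0,-5.5,0,0,0],[0,0,-6.7,0,0,0],[0,0,-7.2,0,0,0],[0,0,-7.2,0,0,0]]]'

```text
clock: 2.8
position: [0.3988, 0.3193, 0.0728]
orientation: [0.772, 3.045, 0.0]
wrist_force: [0.1, 0.1, -0.4]
finger_gap: 0.092
```

>>> move_arm --commands '[[[0,0,0,0,0,0],[0,0,0,0,0,0],[0,0,0,0,0,0],[0,0,0,0,0,0],[0,0,0,0,0,0],[0,0,0,0,0,0],[0,0,0,0,0,0],[0,0,0,0,0,0]]]' --claw 0

```text
clock: 3.6
position: [0.3986, 0.319, 0.0725]
orientation: [-0.773, -3.045, 0.0]
wrist_force: [-0.3, -0.2, 0.6]
finger_gap: 0.0302
```

```bash
python3 - <<'E'
from h import *
p=arm.get_image("side");crop(p,"a2s",150,130,250,230,5)
s=arm.state();print(s)
E
```

```text
{'clock': 3.65, 'qpos': array([-0.81667725,  0.43862846,  0.09255287,  2.05187859, -0.06456082,
        0.65381127,  0.39240602]), 'qvel': array([ 0.00068242,  0.00165638, -0.00050489, -0.0013409 ,  0.00105259,
        0.00201307, -0.00085966]), 'joint_efforts': array([-1.77444017e-04, -4.27502954e+01,  1.09583035e+00, -1.68396932e+01,
       -3.19943391e-02,  4.35597380e-02, -1.80143757e-04]), 'position': array([0.39859622, 0.31897794, 0.07256025]), 'orientation': array([-7.72399005e-01, -3.04512908e+00,  1.04056040e-04]), 'wrist_force': array([ 0.53674379, -0.89445781,  0.19408472]), 'torque': array([-0.00337737,  0.03122684, -0.04938641]), 'finger_gap': 0.02591401212138799}
```

View pics/a2s.png

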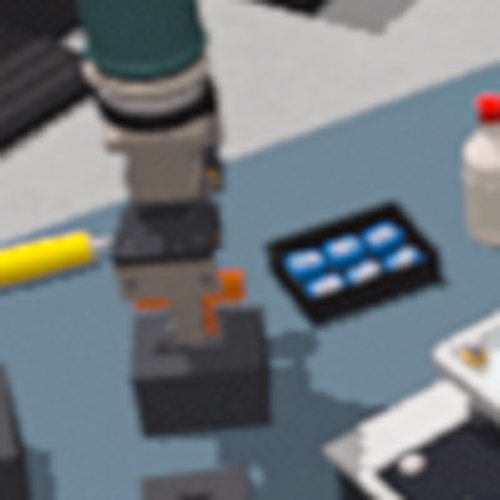

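Fingers straddle the crossbar and are still closing (26 mm); continue.

>>> move_arm --commands '[[[0,0,0,0,0,0],[0,0,0,0,0,0],[0,0,0,0,0,0],[0,0,0,0,0,0],[0,0,0,0,0,0]]]'

```text
clock: 4.15
position: [0.3986, 0.319, 0.0726]
orientation: [-0.773, -3.045, 0.0]
wrist_force: [-0.4, 0.1, 0.8]
finger_gap: 0.0136
```

```bash
python3 - <<'E'
from h import *
s=arm.state();print(s["position"],s["orientation"],s["wrist_force"],s["torque"],s["finger_gap"])
E
```

```text
[0.3986238  0.31895732 0.07256874] [-7.72513018e-01 -3.04513138e+00  5.24281109e-05] [-0.39010376  0.14941764  0.80070419] [ 0.02077898 -0.03510452  0.02398213] 0.013576464671523344
```

>>> move_arm --commands '[[[0,0,0.3,0,0,0],[0,0,1.0,0,0,0],[0,0,2.2,0,0,0],[0,0,3.6,0,0,0],[0,0,5.2,0,0,0],[0,0,7,0,0,0],[0,0,9,0,0,0],[0,0,11,0,0,0],[0,0,12.5,0,0,0],[0,0,12.5,0,0,0]]]'

```text
clock: 5.15
position: [0.3998, 0.32, 0.2005]
orientation: [0.772, 3.042, 0.007]
wrist_force: [-0.2, -0.3, -2.2]
finger_gap: 0.0136
```

```bash
python3 - <<'E'
from h import *
p=arm.get_image("side");crop(p,"a3s",140,90,260,210,5)
s=arm.state();print(s["position"],s["orientation"],s["wrist_force"],s["torque"],s["finger_gap"])
# predicted key points
E
```

```text
[0.39909985 0.31940058 0.19903192] [0.77210877 3.04367679 0.00400833] [ 0.04720019 -0.27504524 -2.51707037] [-0.01130222  0.0076441  -0.00648613] 0.01349097896877952
```

View pics/a3s.png

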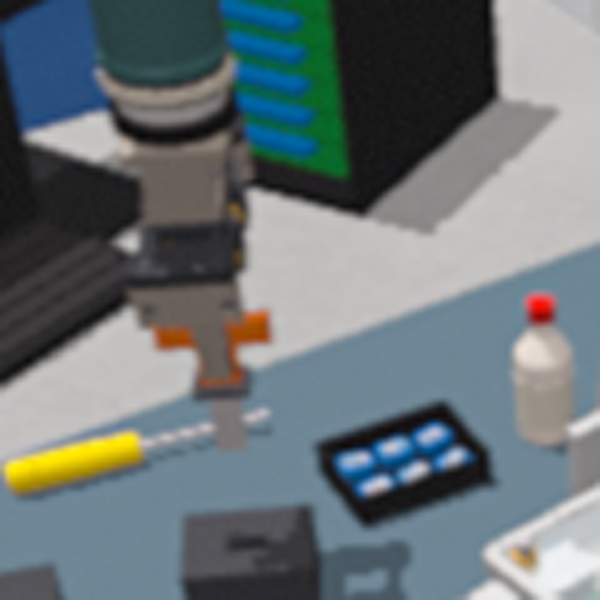

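>>> move_arm --commands '[[[0.25,-1.5,0,0,0,0.02],[0.75,-4.7,0,0,0,0.07],[1.3,-8.3,0,0,0,0.13],[1.85,-11.9,0,0,0,0.19],[2.45,-15.6,0,0,0,0.26],[3.0,-19.3,0,0,0,0.32],[3.6,-23.0,0,0,0,0.38],[4.15,-26.6,0,0,0,0.44],[4.6,-29.7,0,0,0,0.49],[4.86,-31.2,0,0,0,0.517]]]'

```text
clock: 6.2
position: [0.4466, 0.0039, 0.197]
orientation: [0.028, -3.14, 0.001]
wrist_force: [0.3, 0.8, -2.2]
finger_gap: 0.0137
```

>>> move_arm --commands '[[[0,0,0,0,0,0],[0,0,-0.5,0,0,0],[0,0,-1.0,0,0,0],[0,0,-1,0,0,0],[0,0,-1,0,0,0]]]'

```text
clock: 6.7
position: [0.4469, 0.0078, 0.1872]
orientation: [0.034, -3.141, 0.0]
wrist_force: [0.4, 0.2, -2.9]
finger_gap: 0.0137
```

```bash
python3 - <<'E'
from h import *
p=arm.get_image("side");crop(p,"a4s",200,140,320,260,5);q=arm.get_image("top");crop(q,"a4t",220,170,340,290,5)
s=arm.state();print(s["position"],s["orientation"],s["wrist_force"],s["torque"],s["finger_gap"],s["qpos"])
from scipy.spatial.transform import Rotation as R
print(R.from_rotvec(s["orientation"]).as_matrix().round(4))
E
```

```text
[0.44725925 0.0074925  0.18757036] [-3.30371079e-02  3.14140850e+00  1.18734771e-04] [-0.06032595 -0.20264227 -1.28403803] [ 0.00462774  0.0396341  -0.01970513] 0.013535316773273904 [-0.34589774  0.15376637  0.28001757  2.12042806 -0.05531948  0.87403741
  1.55833317]
[[-9.998e-01 -2.100e-02  0.000e+00]
 [-2.100e-02  9.998e-01  1.000e-04]
 [-0.000e+00  1.000e-04 -1.000e+00]]
```

View pics/a4s.png

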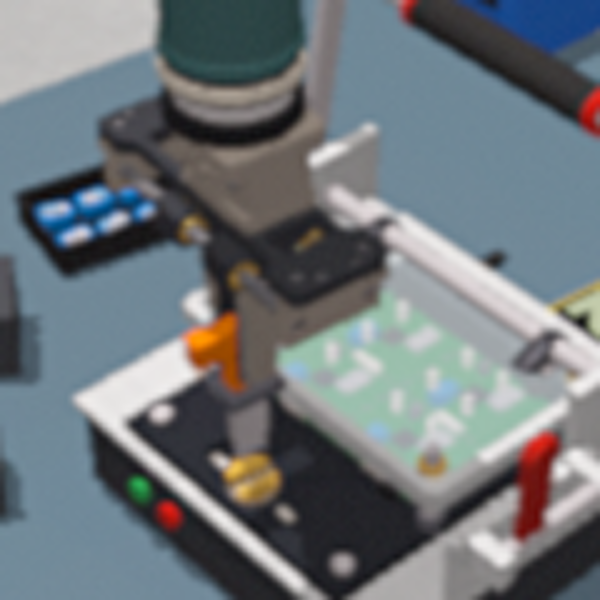

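View pics/a4t.png

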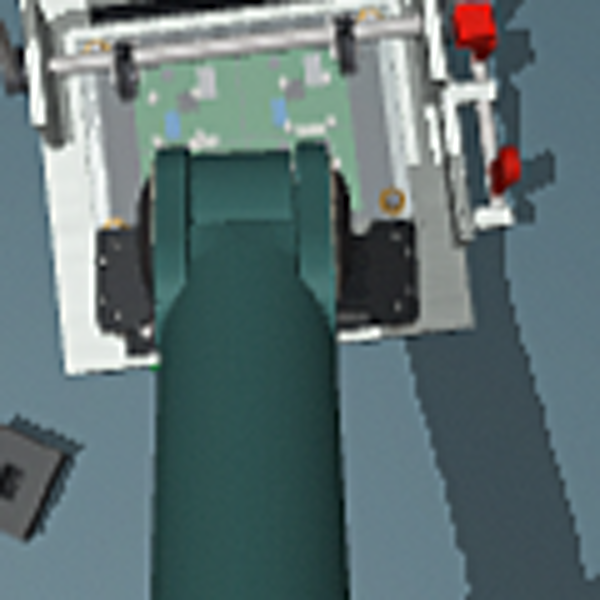

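```bash
python3 - <<'E'
from h import *
p=arm.get_image("side")
s=arm.state();print(s["position"])
x,y,z=s["position"];b=z-.0676
c,sn=np.cos(.021),np.sin(.021)
P=[(x+c*a-sn*e,y+sn*a+c*e,b+h) for a in(-.01,.01) for e in(-.002,.002) for h in (0,.014)]
P+=[(x+a,y+e,b+h) for a in(-.019,.019) for e in(-.014,.014) for h in (.05,)]
Q=[(.4472,.0067,.102)]
crop(p,"a5",230,200,280,250,12,proj(p,P+Q))
E
```

```text
[0.44733521 0.00736072 0.18767471]
```

View pics/a5.png

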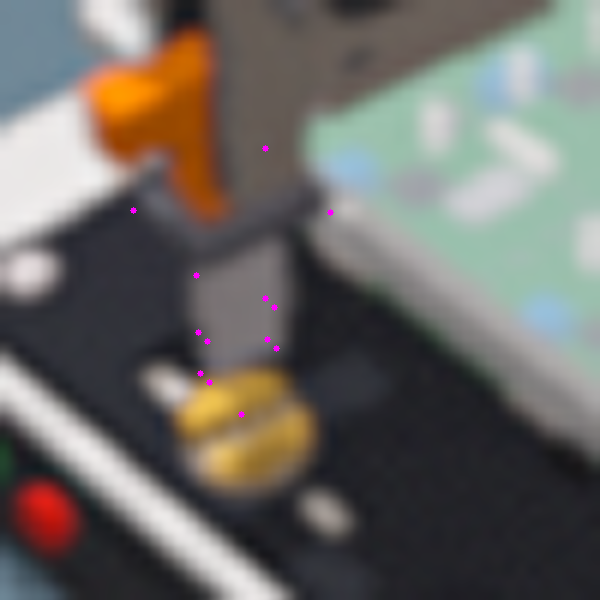

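>>> move_arm --commands '[[[0,-0.05,-0.5,0,0,0],[0,-0.05,-1.1,0,0,0],[0,-0.05,-1.6,0,0,0],[0,-0.05,-2.0,0,0,0],[0,-0.05,-2.2,0,0,0],[0,-0.05,-2.3,0,0,0],[0,-0.05,-2.3,0,0,0]]]'

```text
clock: 7.55
position: [0.4472, 0.0064, 0.1645]
orientation: [0.031, -3.141, 0.0]
wrist_force: [-0.5, 0.2, -2.6]
finger_gap: 0.0134
```

```bash
python3 - <<'E'
from h import *
p=arm.get_image("side")
s=arm.state();print(s["position"],s["orientation"],s["wrist_force"],s["torque"],s["finger_gap"])
crop(p,"a6",230,200,280,250,12)
E
```

```text
[0.4473269  0.00647096 0.16463012] [-3.15735605e-02  3.14130063e+00  3.98287108e-06] [-8.54067750e-02 -1.79766697e-03 -1.85197818e+00] [ 0.03266485 -0.00083336  0.00738061] 0.01368037751758539
```

View pics/a6.png

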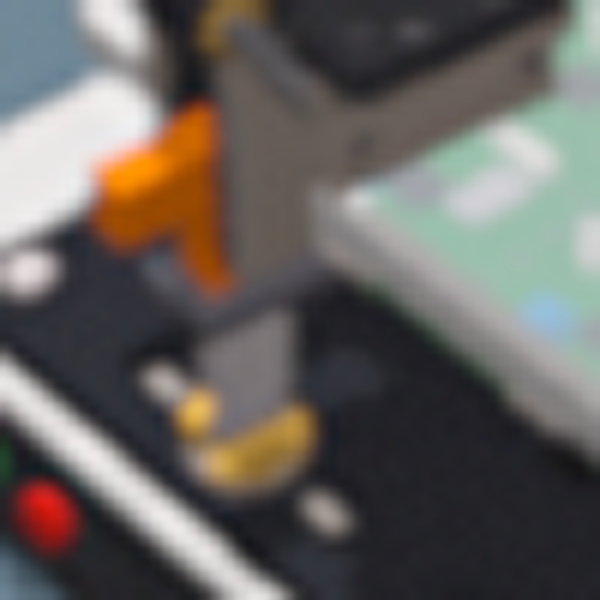

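>>> move_arm --commands '[[[0,0,-0.2,0,0,0],[0,0,-0.25,0,0,-0.05],[0,0,-0.25,0,0,-0.13],[0,0,-0.25,0,0,-0.22],[0,0,-0.25,0,0,-0.31],[0,0,-0.25,0,0,-0.4],[0,0,-0.25,0,0,-0.49],[0,0,-0.25,0,0,-0.58],[0,0,-0.25,0,0,-0.65],[0,0,-0.25,0,0,-0.7]]]'

```text
clock: 8.6
position: [0.4474, 0.007, 0.1621]
orientation: [1.05, 2.96, 0.001]
wrist_force: [0.8, 1.1, -2.9]
finger_gap: 0.0134
```

```bash
python3 - <<'E'
from h import *
p=arm.get_image("side")
s=arm.state();print(s["position"],s["orientation"],s["wrist_force"],s["torque"],s["finger_gap"])
crop(p,"a7",230,200,280,250,12)
E
```

```text
[0.44741671 0.00694377 0.16210266] [1.05244283e+00 2.95965072e+00 1.01458301e-03] [ 1.04369533  0.91782532 -3.43747585] [ 0.29727282 -0.17907712  0.03365083] 0.013432603794088517
```

View pics/a7.png

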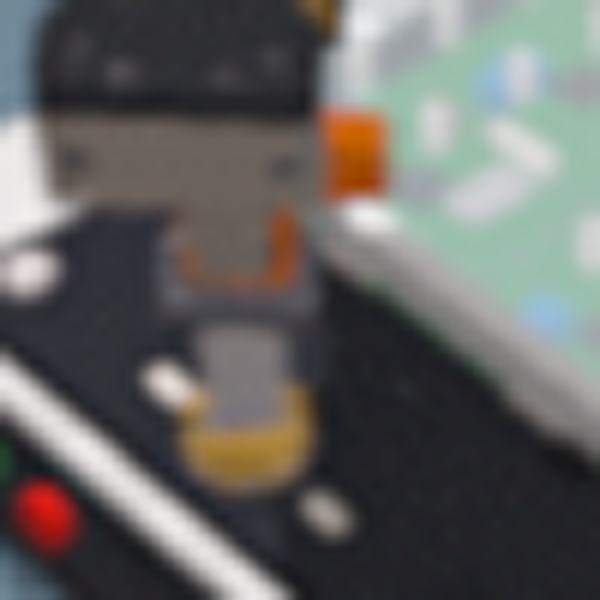

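>>> move_arm --commands '[[[0,0,0,0,0,-0.08],[0,0,0,0,0,-0.17],[0,0,0,0,0,-0.26],[0,0,0,0,0,-0.35],[0,0,0,0,0,-0.44],[0,0,0,0,0,-0.53],[0,0,0,0,0,-0.62],[0,0,0,0,0,-0.7],[0,0,0,0,0,-0.76],[0,0,0,0,0,-0.78]]]'

```text
clock: 9.65
position: [0.4474, 0.0069, 0.1621]
orientation: [2.094, 2.341, 0.001]
wrist_force: [0.7, 1.0, -3.2]
finger_gap: 0.0138
```

>>> move_arm --commands '[[[0,0,0,0,0,-0.02],[0,0,0,0,0,-0.04],[0,0,0,0,0,-0.06],[0,0,0,0,0,-0.08],[0,0,0,0,0,-0.08],[0,0,0,0,0,-0.08]]]'

```text
clock: 10.25
position: [0.4474, 0.0067, 0.1621]
orientation: [2.186, 2.256, 0.001]
wrist_force: [1.6, 2.5, -3.6]
finger_gap: 0.0136
```

```bash
python3 - <<'E'
from h import *
from scipy.spatial.transform import Rotation as R
p=arm.get_image("side")
s=arm.state();print(s["position"],s["orientation"],s["wrist_force"],s["torque"],s["finger_gap"])
m=R.from_rotvec(s["orientation"]).as_matrix();print("tool y deg",np.degrees(np.arctan2(m[1,1],m[0,1])))
crop(p,"a8",230,200,280,250,12)
E
```

```text
[0.44736305 0.00668604 0.1621097 ] [2.18651260e+00 2.25574316e+00 5.60728313e-04] [ 2.54460816  2.73488486 -4.4599586 ] [ 0.70616786 -0.37896775  0.06652579] 0.013584384062995333
tool y deg 1.7857114302163593
```

View pics/a8.png

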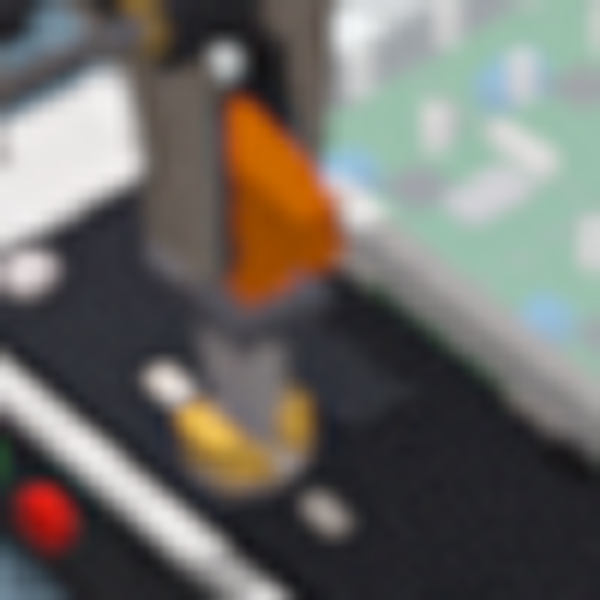

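>>> move_arm --commands '[[[0,0,0,0,0,-0.03],[0,0,0,0,0,-0.06],[0,0,0,0,0,-0.08],[0,0,0,0,0,-0.08],[0,0,0,0,0,-0.08]]]'

```text
clock: 10.8
position: [0.4474, 0.0066, 0.1622]
orientation: [2.275, 2.166, 0.0]
wrist_force: [2.5, 2.5, -4.2]
finger_gap: 0.0136
```

```bash
python3 - <<'E'
from h import *
from scipy.spatial.transform import Rotation as R
s=arm.state();print(s["position"],s["orientation"],s["wrist_force"],s["torque"],s["finger_gap"])
m=R.from_rotvec(s["orientation"]).as_matrix();print("tool y deg",np.degrees(np.arctan2(m[1,1],m[0,1])))
E
```

```text
[0.44738997 0.00658702 0.16215907] [2.27496319e+00 2.16630569e+00 4.10277343e-04] [ 2.46076765  2.53332062 -4.16025583] [ 0.92776653 -0.55824791  0.05081141] 0.013595477173104506
tool y deg -2.8029717138653787
```

```bash
python3 - <<'E'
from h import *
p=arm.get_image("side");crop(p,"a9",230,200,280,250,12)
E
```

```text
(no output)
```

View pics/a9.png

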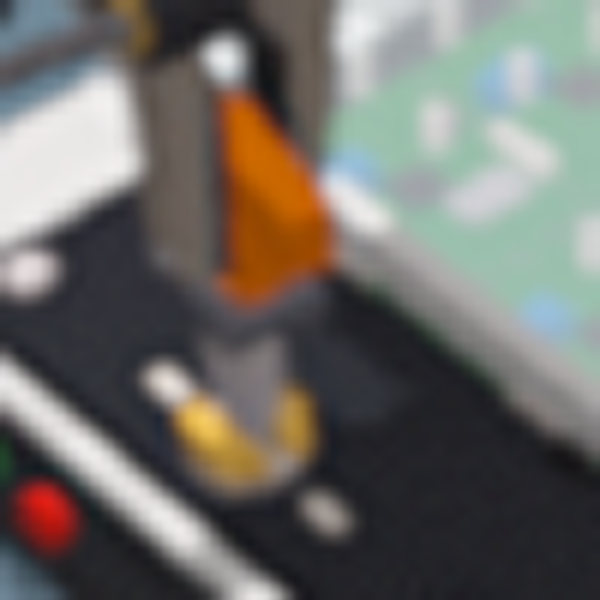

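>>> move_arm --commands '[[[0,0,0,0,0,-0.03],[0,0,0,0,0,-0.06],[0,0,0,0,0,-0.06],[0,0,0,0,0,-0.06]]]'

```text
clock: 11.25
position: [0.4473, 0.0066, 0.1621]
orientation: [2.339, 2.097, 0.0]
wrist_force: [1.8, 2.9, -5.0]
finger_gap: 0.0139
```

```bash
python3 - <<'E'
from h import *
from scipy.spatial.transform import Rotation as R
p=arm.get_image("side");crop(p,"a10",230,200,280,250,12)
s=arm.state();print(s["position"],s["orientation"],s["wrist_force"],s["torque"],s["finger_gap"],s["joint_efforts"])
m=R.from_rotvec(s["orientation"]).as_matrix();print("tool y deg",np.degrees(np.arctan2(m[1,1],m[0,1])))
E
```

```text
[0.44736174 0.00656485 0.16211608] [2.33868610e+00 2.09731544e+00 2.43456846e-04] [ 2.23340644  3.8060123  -3.39491107] [ 0.8730065  -0.62124492  0.19298914] 0.01392248605216314 [  1.64094552 -29.53816831   4.19503525 -19.60241675   0.74396236
   0.85280484  -0.2563557 ]
tool y deg -6.228986024049287
```

View pics/a10.png

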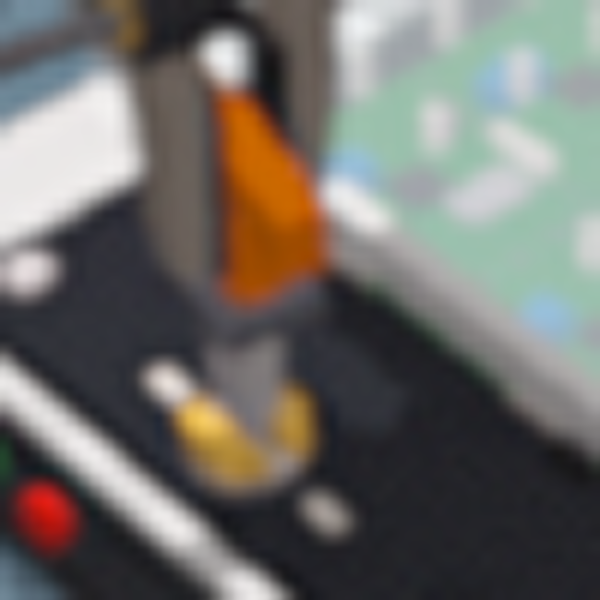

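>>> move_arm --commands '[[[0,0,0,0,0,0.05],[0,0,0,0,0,0.1],[0,0,0,0,0,0.13],[0,0,0.2,0,0,0.13],[0,0,0.6,0,0,0.13],[0,0,1.2,0,0,0.13],[0,0,2.0,0,0,0.13],[0,0,3.0,0,0,0.13],[0,0,3.7,0,0,0.13],[0,0,3.7,0,0,0.13]]]'

```text
clock: 12.3
position: [0.448, 0.0066, 0.2004]
orientation: [2.197, 2.244, 0.004]
wrist_force: [-0.2, 0.3, -1.3]
finger_gap: 0.0135
```

```bash
python3 - <<'E'
from h import *
from scipy.spatial.transform import Rotation as R
p=arm.get_image("side")
s=arm.state();print(s["position"],s["orientation"],s["wrist_force"],s["torque"],s["finger_gap"],s["qpos"])
m=R.from_rotvec(s["orientation"]).as_matrix();yy=np.arctan2(m[1,1],m[0,1]);print("tool y deg",np.degrees(yy))
x,y,z=s["position"];b=z-.0676;k=yy-np.pi/2
c,sn=np.cos(k),np.sin(k)
P=[(x+c*a-sn*e,y+sn*a+c*e,b+h) for a,e,h in [(-.01,0,0),(.01,0,0),(-.037,-.007,.105),(.037,-.007,.105),(-.037,.007,.105),(.037,.007,.105)]]
crop(p,"a11",225,185,285,245,10,proj(p,P))
E
```

```text
[0.4475568  0.00664249 0.19973847] [2.19748768e+00 2.24440593e+00 2.00933199e-03] [ 0.65867202 -0.66524744 -1.86778678] [-0.08629289  0.06097077 -0.00505487] 0.014069989719429533 [-0.56357085  0.13761043  0.52105688  2.12030282 -0.08774643  0.90233392
  0.02890038]
tool y deg 1.2103286593539426
```

View pics/a11.png

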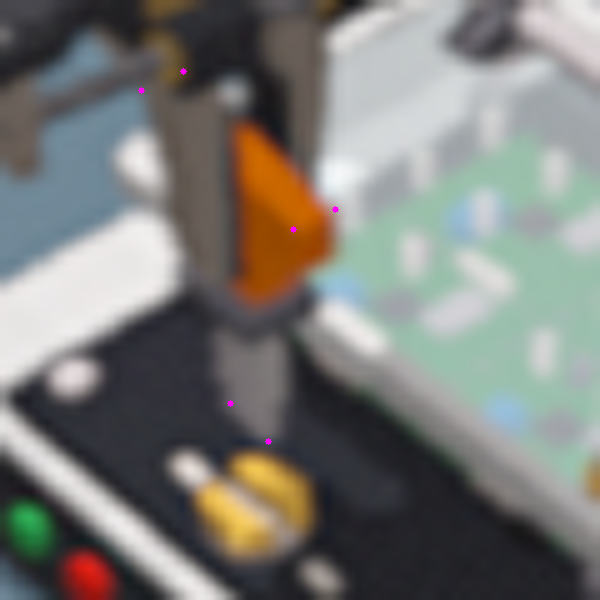

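>>> move_arm --commands '[[[-0.2,1.2,0,0,0,0.06],[-0.6,4.2,0,0,0,0.16],[-1.2,8.0,0,0,0,0.28],[-1.8,11.8,0,0,0,0.41],[-2.4,15.6,0,0,0,0.54],[-3.0,19.4,0,0,0,0.67],[-3.6,23.2,0,0,0,0.8],[-4.2,27.0,0,0,0,0.92],[-4.7,30.2,0,0,0,1.02],[-4.86,31.25,0,0,0,1.054]]]'

```text
clock: 13.35
position: [0.3963, 0.3232, 0.1984]
orientation: [-0.755, -3.048, -0.0]
wrist_force: [-0.2, 0.3, -1.5]
finger_gap: 0.0135
```

>>> move_arm --commands '[[[0,0,0,0,0,0],[0,0,-1.5,0,0,0],[0,0,-3.5,0,0,0],[0,0,-5.0,0,0,0],[0,0,-5.5,0,0,0],[0,0,-5.5,0,0,0],[0,0,-5.5,0,0,0]]]'

```text
clock: 14.05
position: [0.3992, 0.3186, 0.1447]
orientation: [0.773, 3.045, 0.001]
wrist_force: [-0.3, 0.3, -1.2]
finger_gap: 0.0141
```

```bash
python3 - <<'E'
from h import *
from scipy.spatial.transform import Rotation as R
p=arm.get_image("side");T=arm.get_image("top")
s=arm.state();print(s["position"],s["orientation"],s["wrist_force"],s["torque"],s["finger_gap"],s["qpos"])
m=R.from_rotvec(s["orientation"]).as_matrix();yy=np.arctan2(m[1,1],m[0,1]);print("tool y deg",np.degrees(yy))
x,y,z=s["position"];b=z-.0676;k=yy-np.pi/2
c,sn=np.cos(k),np.sin(k)
P=[(x+c*a-sn*e,y+sn*a+c*e,b+h) for a,e,h in [(-.01,0,0),(.01,0,0),(-.037,-.007,.105),(.037,-.007,.105),(-.037,.007,.105),(.037,.007,.105)]]
crop(p,"a12",160,160,220,220,10,proj(p,P))
E
```

```text
[0.39920645 0.31911409 0.14494064] [7.71561739e-01 3.04445325e+00 2.03290900e-03] [ 0.91552267  0.23399554 -1.91330742] [-0.00738934 -0.03006943 -0.02220065] 0.013964987189078532 [-0.87661025  0.32273116  0.16270202  2.01223219 -0.07096626  0.810292
  0.40109085]
tool y deg 61.55769664783152
```

View pics/a12.png

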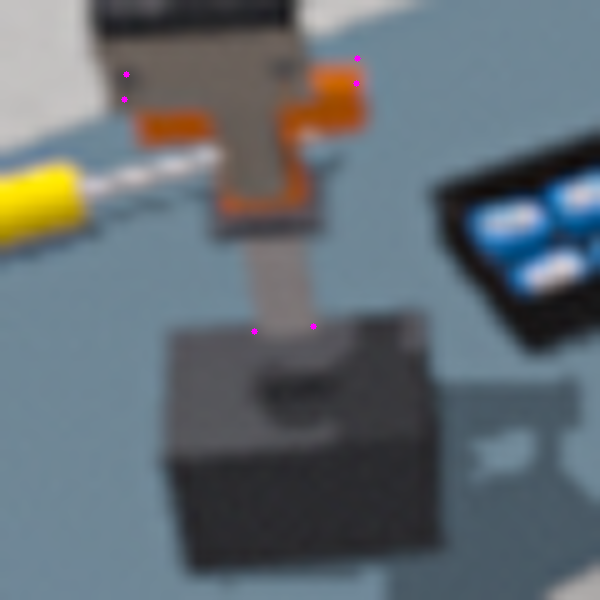

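>>> move_arm --commands '[[[-0.05,0,-0.5,0,0,0],[-0.05,0,-1.2,0,0,0],[-0.05,0,-1.8,0,0,0],[-0.05,0,-2.4,0,0,0],[-0.05,0,-3.0,0,0,0],[-0.05,0,-3.5,0,0,0],[-0.05,0,-3.5,0,0,0]]]'

```text
clock: 14.85
position: [0.3977, 0.3186, 0.1082]
orientation: [-0.771, -3.045, 0.002]
wrist_force: [-0.1, 0.1, -1.9]
finger_gap: 0.0138
```

```bash
python3 - <<'E'
from h import *
p=arm.get_image("side");crop(p,"a13",160,160,220,220,10)
s=arm.state();print(s["position"],s["wrist_force"],s["torque"],s["finger_gap"])
E
```

```text
[0.39797399 0.31878521 0.10865079] [ 0.91413406 -0.75958423 -1.79190902] [ 0.03414635  0.00791143 -0.0001188 ] 0.013890368438587365
```

View pics/a13.png

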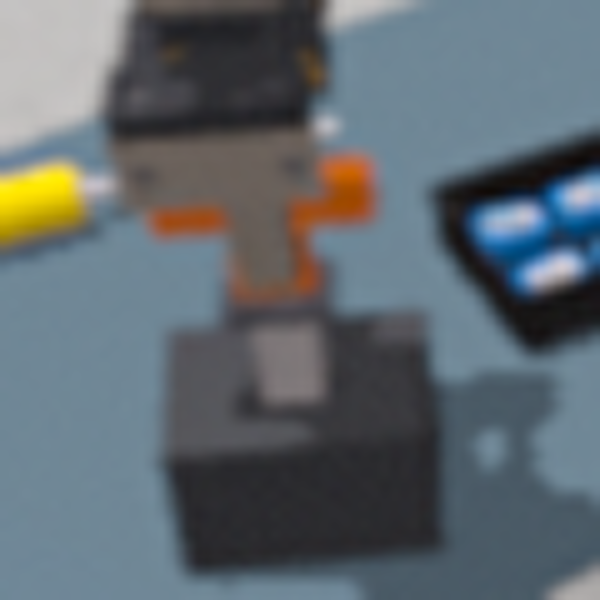

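>>> move_arm --commands '[[[0.03,0,-0.6,0,0,0],[0.05,0,-1.3,0,0,0],[0.05,0,-2.0,0,0,0],[0.05,0,-2.7,0,0,0],[0.05,0,-3.2,0,0,0],[0.05,0,-3.5,0,0,0],[0.05,0,-3.6,0,0,0],[0.05,0,-3.6,0,0,0],[0.05,0,-3.6,0,0,0]]]'

```text
clock: 15.8
position: [0.3988, 0.3191, 0.0733]
orientation: [0.771, 3.045, 0.001]
wrist_force: [-0.3, -0.2, -1.3]
finger_gap: 0.0138
```

```bash
python3 - <<'E'
from h import *
p=arm.get_image("side");crop(p,"a14",160,160,220,220,10)
s=arm.state();print(s["position"],s["wrist_force"],s["torque"],s["finger_gap"])
E
```

```text
[0.39882559 0.31914516 0.07335409] [-0.73080757 -0.46751465 -1.72644158] [-0.04611024 -0.00413064 -0.00816732] 0.01429676035365536
```

View pics/a14.png

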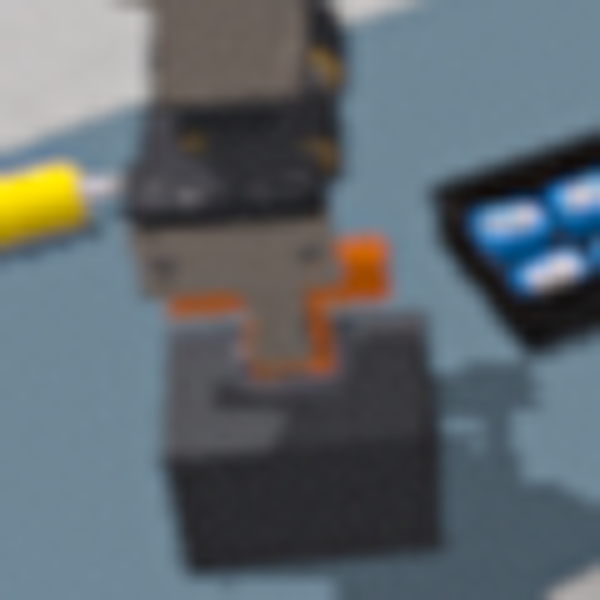

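>>> move_arm --commands '[[[0,0,0,0,0,0],[0,0,0,0,0,0],[0,0,0,0,0,0],[0,0,0,0,0,0],[0,0,0,0,0,0],[0,0,0,0,0,0],[0,0,0,0,0,0],[0,0,0.5,0,0,0],[0,0,1.5,0,0,0],[0,0,3,0,0,0]]]' --claw 6

```text
clock: 16.85
position: [0.3984, 0.3187, 0.1035]
orientation: [-0.771, -3.045, 0.001]
wrist_force: [0.1, -0.2, -1.0]
finger_gap: 0.0597
```

>>> move_arm --commands '[[[0,0,2,0,0,0],[0,0,5,0,0,0],[0,0,9,0,0,0],[0,0,13,0,0,0],[0,0,17,0,0,0],[0,0,19,0,0,0],[0,0,19,0,0,0]]]'

```text
clock: 17.55
position: [0.4, 0.3201, 0.2973]
orientation: [0.77, 3.042, 0.011]
wrist_force: [0.3, -0.2, -0.2]
finger_gap: 0.0602
```

```bash
python3 - <<'E'
from m import *
p=arm.get_image("side");crop(p,"a15",160,150,230,220,8)
q=arm.get_image("top");crop(q,"a15t",150,210,230,290,7)
s=arm.state();print(s["position"],s["wrist_force"],s["finger_gap"],s["qpos"])
for n,im in (("now",p),("init",S)):
    h=cv2.cvtColor(im["img"],cv2.COLOR_RGB2HSV);mm=((h[...,0]>5)&(h[...,0]<16)&(h[...,1]>200)).astype(np.uint8)[150:220,160:230]
    ys,xs=np.where(mm);print(n,len(xs),xs.mean()+160,ys.mean()+150,ys.min()+150,xs.min()+160,xs.max()+160)
E
```

```text
[0.39841098 0.31878207 0.29332163] [ 0.00941757 -0.34984876 -0.55718405] 0.059904474580835254 [-0.90079199  0.14754104  0.17963251  1.85785833 -0.02911411  1.13803325
  0.36405678]
now 111 187.55855855855856 189.93693693693695 185 177 197
init 112 187.45535714285714 189.94642857142856 185 177 197
```

View pics/a15.png

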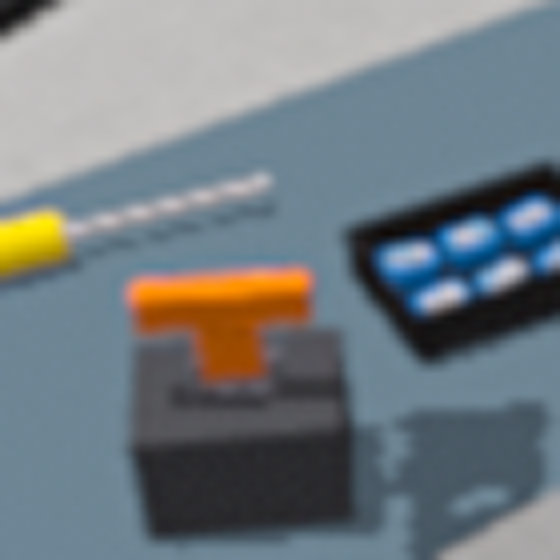

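```bash
python3 - <<'E'
from m import *
fx=[.5615,.0202,.1165]
for n,p in (("top",arm.get_image("top")),("side",arm.get_image("side"))):
    for t in ["catch_tab","catch","pull_bar","lever"]:
        print(n,t,[(round(r["score"],2),[round(float(v),1) for v in r["at"]]) for r in arm.recognise(p,t)][:3])
    P=tf(fx,[(-.062,-.1615,.202),(-.038,-.1685,.202),(-.05,-.165,.13),(.088,-.075,.308),(.088,.075,.308),(.088,0,.308),(-.115,0,.102)])
    crop(p,"b"+n,*((225,140,335,250,5.4) if n=="top" else (225,140,345,260,5)),proj(p,P))
th=lambda t:(-.165-.052*np.sin(t)+.0035*np.cos(t)+.018,.13+.052*np.cos(t)+.0035*np.sin(t))
s=arm.state();print(s["position"],s["orientation"])
for Y,Z in [(-.128,.21),(-.128,.182)]+[th(t) for t in (0,.3,.6,.9,1.2,1.4,1.5)]:
    w=tf(fx,[(-.05,Y,Z)])[0];print(round(Y,4),w.round(4),((w-s["position"])*100).round(2))
E
```

```text
top catch_tab [(0.57, [317.2, 191.7])]
top catch [(0.69, [316.0, 195.7])]
top pull_bar [(0.67, [260.2, 160.9]), (0.41, [184.5, 240.8])]
top lever [(0.91, [262.4, 160.1]), (0.73, [427.5, 212.5]), (0.43, [272.2, 229.9])]
side catch_tab [(0.68, [322.3, 232.4])]
side catch [(0.65, [324.6, 228.3])]
side pull_bar [(0.67, [301.1, 150.0])]
side lever [(0.56, [303.3, 156.2])]
[0.39857521 0.31893071 0.29274199] [-7.70893049e-01 -3.04526902e+00  8.82996789e-04]
-0.128 [ 0.5267 -0.1127  0.21  ] [ 12.81 -43.17  -8.27]
-0.128 [ 0.5267 -0.1127  0.182 ] [ 12.81 -43.17 -11.07]
-0.1435 [ 0.5285 -0.1281  0.182 ] [ 12.99 -44.71 -11.07]
-0.159 [ 0.5303 -0.1436  0.1807] [ 13.17 -46.25 -11.2 ]
-0.1735 [ 0.532  -0.1579  0.1749] [ 13.34 -47.68 -11.78]
-0.1856 [ 0.5334 -0.1699  0.1651] [ 13.48 -48.88 -12.77]
-0.1942 [ 0.5344 -0.1785  0.1521] [ 13.58 -49.74 -14.06]
-0.1976 [ 0.5348 -0.1819  0.1423] [ 13.62 -50.09 -15.05]
-0.1986 [ 0.5349 -0.1829  0.1372] [ 13.64 -50.18 -15.56]
```

View pics/btop.png

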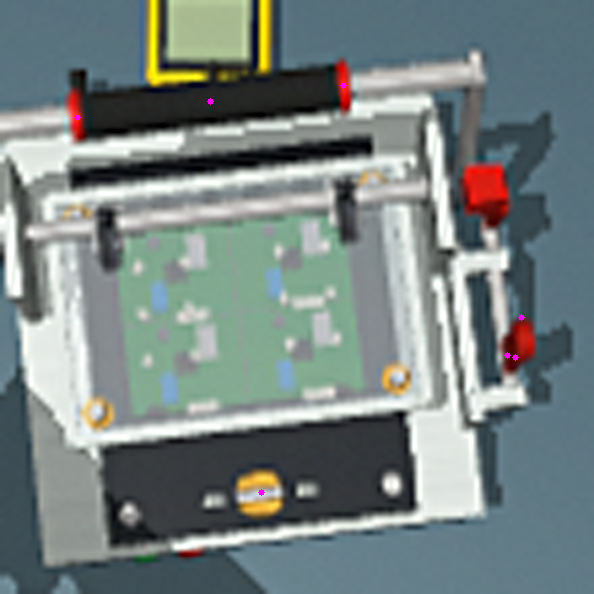

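View pics/bside.png

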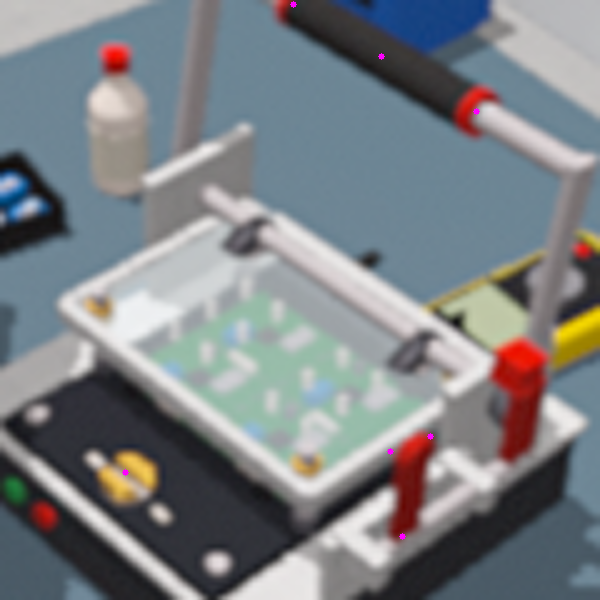

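>>> move_arm --commands '[[[0.5,-1.7,0,0,0,0.02],[1.5,-5,0,0,0,0.07],[2.6,-8.8,0,0,0,0.13],[3.8,-12.7,0,0,0,0.19],[5,-16.7,0,0,0,0.25],[6.2,-20.7,0,0,0,0.31],[7.4,-24.7,0,0,0,0.37],[8.6,-28.7,0,0,0,0.43],[9.8,-32.7,0,0,0,0.49],[10.9,-36.4,0,0,0,0.55]]]' --claw 0

```text
clock: 19.15
position: [0.508, -0.047, 0.2933]
orientation: [-0.088, 3.14, 0.0]
wrist_force: [0.7, 1.0, 0.1]
finger_gap: 0.0007
```

>>> move_arm --commands '[[[0.8,-3,0,0,0,0.03],[1.5,-5.4,-1,0,0,0.06],[1.9,-6.7,-3,0,0,0.064],[1.9,-6.8,-5.5,0,0,0.064],[1.9,-6.8,-8,0,0,0.064],[1.9,-6.8,-8,0,0,0.064],[1.9,-6.8,-8,0,0,0.064]]]'

```text
clock: 19.85
position: [0.5268, -0.113, 0.2134]
orientation: [0.185, -3.136, 0.0]
wrist_force: [-0.1, 0.7, 0.1]
finger_gap: 0.0004
```

```bash
python3 - <<'E'
from m import *
from scipy.spatial.transform import Rotation as R
p=arm.get_image("side");crop(p,"c1",270,150,370,250,6)
s=arm.state();print(s["position"],s["wrist_force"],s["finger_gap"],s["qpos"])
m=R.from_rotvec(s["orientation"]).as_matrix();print(np.degrees(np.arctan2(m[1,1],m[0,1])))
E
```

```text
[ 0.5273356  -0.1131285   0.21412542] [ 0.46617747 -0.2853646   0.23463425] 0.000638141866419468 [-0.26643532  0.29345465  0.50211658  1.90348416 -0.16801638  0.98435738
  1.99993763]
96.77657779881518
```

View pics/c1.png

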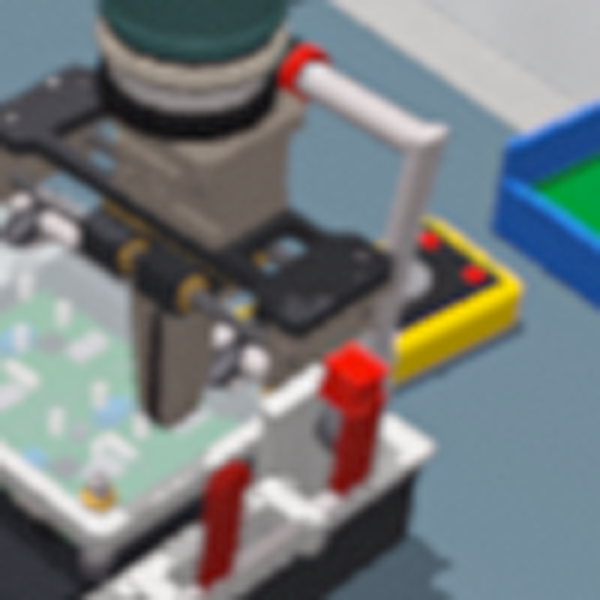

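>>> move_arm --commands '[[[0,0,-1.6,0,0,0],[0,0,-3.15,0,0,0],[0.1,-0.8,-3.15,0,0,0],[0.15,-1.6,-3.15,0,0,0],[0.25,-2.4,-3.2,0,0,0],[0.33,-3.1,-3.3,0,0,0],[0.42,-3.9,-3.6,0,0,0],[0.5,-4.6,-3.9,0,0,0],[0.5,-4.6,-3.9,0,0,0]]]'

```text
clock: 20.8
position: [0.5314, -0.1605, 0.1737]
orientation: [0.183, -3.136, 0.001]
wrist_force: [0.5, -0.4, -0.6]
finger_gap: 0.0008
```

```bash
python3 - <<'E'
from m import *
p=arm.get_image("side");crop(p,"c2",270,150,370,250,6)
s=arm.state();print(s["position"],s["wrist_force"],s["finger_gap"])
E
```

```text
[ 0.53122049 -0.15982616  0.17364468] [-1.0673036  -0.37739215 -0.11678445] 0.0005249250415120013
```

View pics/c2.png

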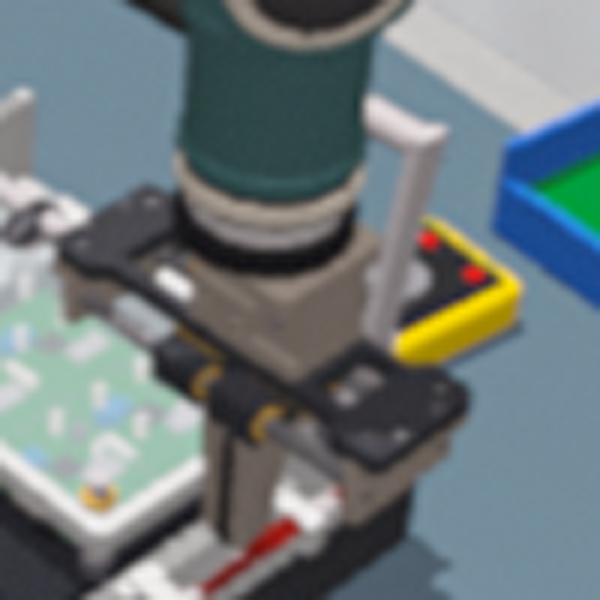

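>>> move_arm --commands '[[[0.07,-0.6,-0.5,0,0,0],[0.14,-1.2,-0.95,0,0,0],[0.2,-1.6,-1.6,0,0,0],[0.24,-2.1,-2.25,0,0,0],[0.26,-2.3,-2.8,0,0,0],[0.28,-2.4,-3.2,0,0,0],[0.28,-2.4,-3.2,0,0,0]]]'

```text
clock: 21.55
position: [0.5338, -0.1831, 0.1412]
orientation: [0.185, -3.134, -0.0]
wrist_force: [0.3, 0.9, -0.1]
finger_gap: 0.0003
```

```bash
python3 - <<'E'
from m import *
p=arm.get_image("side");crop(p,"c3",270,150,370,250,6)
s=arm.state();print(s["position"],s["wrist_force"],s["finger_gap"])
E
```

```text
[ 0.53397901 -0.18291841  0.14155418] [-0.6190552  -0.11101671  0.09525754] 0.0006654855951994115
```

View pics/c3.png

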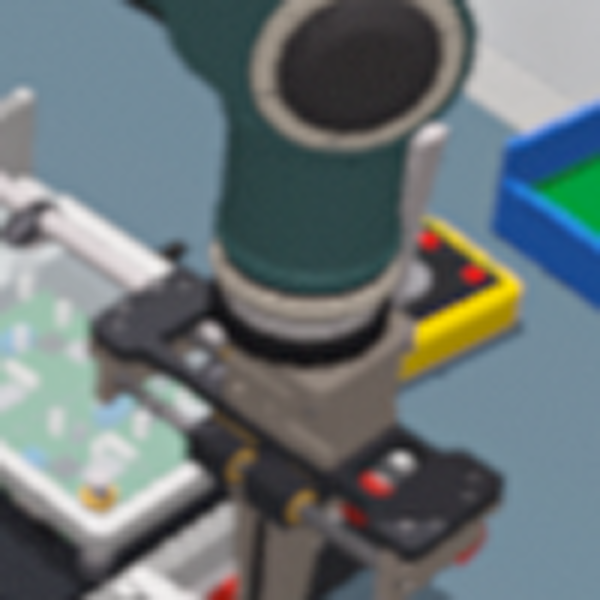

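>>> move_arm --commands '[[[0,-0.1,-0.2,0,0,0],[0,-0.2,-0.4,0,0,0],[0,-0.2,-0.5,0,0,0],[0,-0.2,-0.5,0,0,0]]]'

```text
clock: 22.0
position: [0.5347, -0.1842, 0.1386]
orientation: [-0.186, 3.135, 0.003]
wrist_force: [-4.3, 2.8, 12.8]
finger_gap: 0.0005
```

```bash
python3 - <<'E'
from m import *
s=arm.state();print(s["position"],s["wrist_force"],s["torque"])
E
```

```text
[ 0.53469327 -0.18417807  0.13856619] [-4.3435466   2.81532834 12.76218058] [ 0.70548185  0.95342321 -0.02812203]
```

>>> move_arm --commands '[[[0,0,1,0,0,0],[0,0,4,0,0,0],[0,0,8,0,0,0],[0,0,12,0,0,0],[0,0,16,0,0,0],[0,0,20,0,0,0],[0,0,23,0,0,0],[0,0,23,0,0,0]]]' --claw 9.19

```text
clock: 22.8
position: [0.5362, -0.1862, 0.372]
orientation: [-0.184, 3.128, -0.003]
wrist_force: [1.0, 0.2, 0.4]
finger_gap: 0.0621
```

```bash
python3 - <<'E'
from m import *
p=arm.get_image("side");crop(p,"d1",230,100,370,260,4)
q=arm.get_image("top");crop(q,"d1t",230,140,350,250,5)
s=arm.state();print(s["position"],s["orientation"],s["wrist_force"],s["finger_gap"],s["qpos"])
fx=[.5615,.0202,.1165]
from scipy.spatial.transform import Rotation as R
pos=s["position"]
for t in (0,.1,.3,.5,.7,.9,1.1,1.3,1.48):
    a=np.radians(-10)+t   # angle fwd from vertical
    w=tf(fx,[(.06-.16*np.sin(a),0,.15+.16*np.cos(a))])[0]; print(t,w.round(4),np.degrees(a).round(1))
E
```

```text
[ 0.53441198 -0.18516591  0.36750804] [-1.85274768e-01  3.13484908e+00 -1.99789171e-04] [-0.69592407 -0.11986896  0.18740511] 0.07033995031325077 [-0.18656816  0.20998016  0.55491785  1.6461319  -0.11412526  1.31663222
  2.07599374]
0 [0.6487 0.0304 0.3076] -10.0
0.1 [0.6329 0.0286 0.3096] -4.3
0.3 [0.6012 0.0248 0.3087] 7.2
0.5 [0.5703 0.0212 0.3016] 18.6
0.7 [0.5414 0.0178 0.2884] 30.1
0.9 [0.5157 0.0148 0.2697] 41.6
1.1 [0.4941 0.0123 0.2462] 53.0
1.3 [0.4777 0.0104 0.2189] 64.5
1.48 [0.4677 0.0092 0.192 ] 74.8
```

View pics/d1.png

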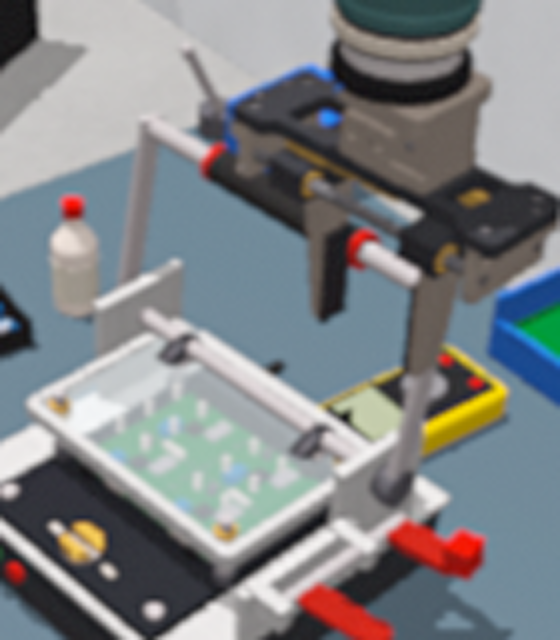

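View pics/d1t.png

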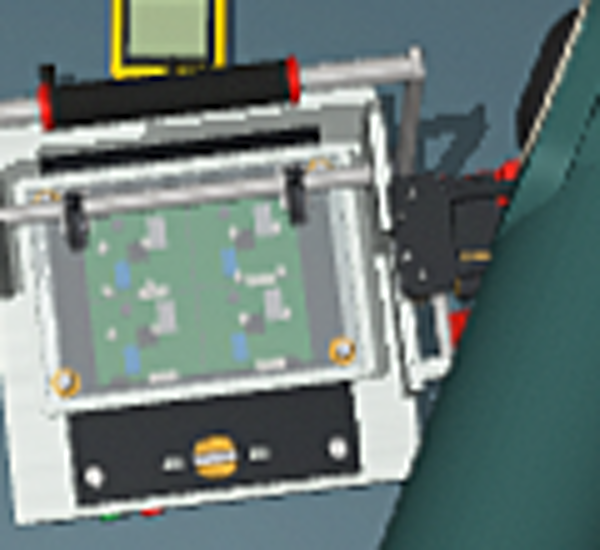

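>>> move_arm --commands '[[[0.5,1,0.2,0,0,-0.08],[1.5,3,0.2,0,0,-0.2],[2.7,5.2,0.2,0,0,-0.33],[4,7.5,0.2,0,0,-0.46],[5.2,9.8,0.2,0,0,-0.59],[6.4,12.1,0.2,0,0,-0.72],[7.6,14.4,0.2,0,0,-0.85],[8.8,16.7,0.2,0,0,-0.98],[10,19,0.2,0,0,-1.11],[11,20.8,0.2,0,0,-1.24]]]'

```text
clock: 23.9
position: [0.6442, 0.0248, 0.3668]
orientation: [-1.676, -2.654, 0.003]
wrist_force: [-0.3, 0.0, -0.1]
finger_gap: 0.0916
```

>>> move_arm --commands '[[[0.3,0.6,0,0,0,-0.12],[0.42,0.78,0,0,0,-0.23],[0.42,0.78,0,0,0,-0.31],[0.42,0.78,-0.5,0,0,-0.332],[0.42,0.78,-1,0,0,-0.332],[0.42,0.78,-1,0,0,-0.332],[0.42,0.78,-1,0,0,-0.332]]]'

```text
clock: 24.6
position: [0.6484, 0.0306, 0.3586]
orientation: [-2.087, -2.348, 0.001]
wrist_force: [0.3, -0.3, -0.4]
finger_gap: 0.0919
```

```bash
python3 - <<'E'
from m import *
from scipy.spatial.transform import Rotation as R
p=arm.get_image("side");crop(p,"d2",230,80,370,220,4)
q=arm.get_image("top");crop(q,"d2t",210,110,330,220,5)
s=arm.state();print(s["position"],s["orientation"],s["wrist_force"],s["finger_gap"],s["qpos"])
m=R.from_rotvec(s["orientation"]).as_matrix();print(np.degrees(np.arctan2(m[1,1],m[0,1])))
E
```

```text
[0.64866344 0.03060805 0.35914433] [2.08751221e+00 2.34763754e+00 2.49853282e-04] [ 0.16324275 -1.18580598 -0.64849799] 0.09224939998034835 [-0.59477771  0.41428416  0.70928604  1.45782675 -0.27098092  1.36896292
  0.24392987]
6.713202227211441
```

View pics/d2.png

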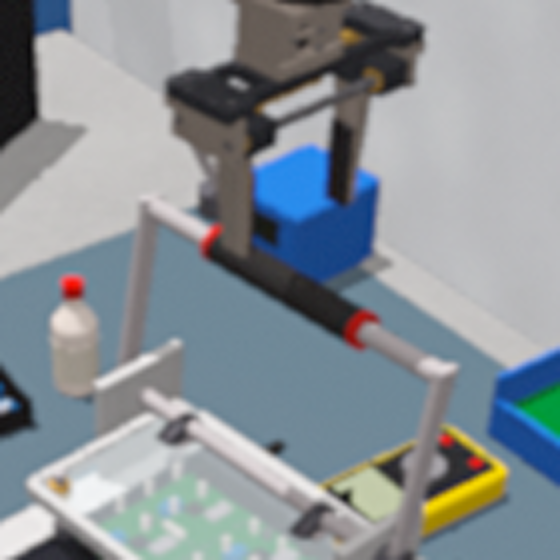

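View pics/d2t.png

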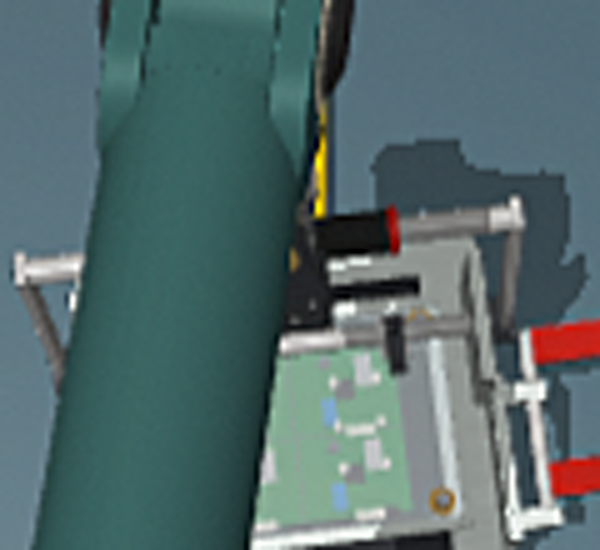

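>>> move_arm --commands '[[[0,0,-1.5,0,0,0],[0,0,-3.5,0,0,0],[0,0,-5.5,0,0,0],[0,0,-6.8,0,0,0],[0,0,-7.05,0,0,0],[0,0,-7.05,0,0,0]]]'

```text
clock: 25.3
position: [0.6486, 0.0307, 0.2883]
orientation: [-2.088, -2.347, 0.001]
wrist_force: [-0.1, 0.0, 0.5]
finger_gap: 0.0919
```

>>> move_arm --commands '[[[0,0,0,0,0,0],[0,0,0,0,0,0],[0,0,0,0,0,0],[0,0,0,0,0,0],[0,0,0,0,0,0],[0,0,0,0,0,0],[0,0,0,0,0,0],[0,0,0,0,0,0],[0,0,0,0,0,0],[0,0,0,0,0,0]]]' --claw 0

```text
clock: 26.3
position: [0.6489, 0.0308, 0.2886]
orientation: [2.088, 2.347, 0.001]
wrist_force: [0.5, 0.0, -0.8]
finger_gap: 0.0272
```

```bash
python3 - <<'E'
from m import *
p=arm.get_image("side");crop(p,"d3",230,80,370,220,4)
s=arm.state();print(s["position"],s["orientation"],s["wrist_force"],s["finger_gap"])
E
```

```text
[0.64890458 0.03082755 0.28861825] [2.08752917e+00 2.34704080e+00 5.81729226e-04] [ 1.93274857  0.12686493 -0.11936242] 0.02708900862247819
```

View pics/d3.png

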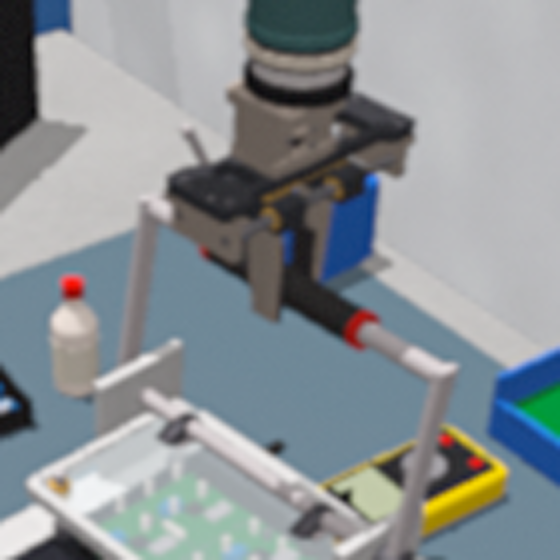

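>>> move_arm --commands '[[[-0.8,-0.1,0.13,0,0,0],[-2.2,-0.26,0.22,0,0,0],[-3.7,-0.44,0.2,0,0,0],[-5.2,-0.62,0.05,0,0,0],[-6.6,-0.78,-0.27,0,0,0],[-7.84,-0.92,-0.6,0,0,0],[-9.3,-1.1,-1.2,0,0,0],[-10.73,-1.26,-1.92,0,0,0],[-12.05,-1.41,-2.8,0,0,0],[-12.05,-1.41,-2.8,0,0,0]]]'

```text
clock: 27.35
position: [0.5309, 0.0178, 0.2626]
orientation: [2.084, 2.344, 0.013]
wrist_force: [6.4, 2.6, 5.2]
finger_gap: 0.0274
```

```bash
python3 - <<'E'
from m import *
p=arm.get_image("side");crop(p,"d4",210,80,350,220,4)
s=arm.state();print(s["position"],s["orientation"],s["wrist_force"],s["torque"],s["finger_gap"])
E
```

```text
[0.53132033 0.01789344 0.26288972] [2.08367083 2.34415343 0.01312628] [6.16894755 2.21526139 4.19846733] [ 0.49336623 -1.47492862 -0.0563603 ] 0.02726036928483148
```

View pics/d4.png

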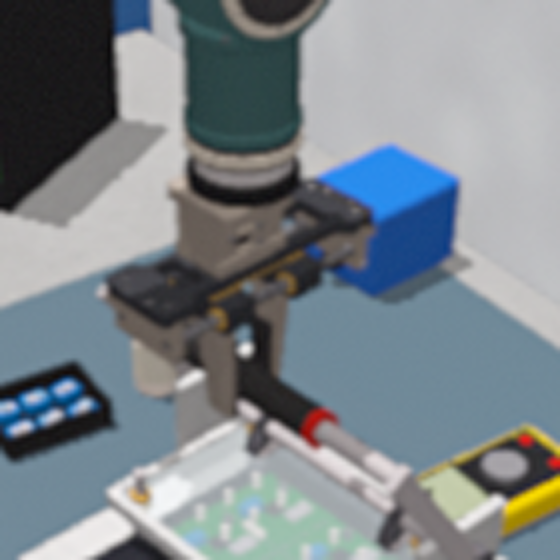

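>>> move_arm --commands '[[[-0.8,-0.1,-0.6,0,0,0],[-1.8,-0.21,-1.5,0,0,0],[-2.7,-0.32,-2.5,0,0,0],[-3.41,-0.4,-3.34,0,0,0],[-4.2,-0.49,-4.5,0,0,0],[-4.8,-0.56,-5.6,0,0,0],[-5.3,-0.62,-6.6,0,0,0],[-5.7,-0.67,-7.6,0,0,0],[-6.0,-0.7,-8.5,0,0,0],[-6.1,-0.71,-9.0,0,0,0]]]'

```text
clock: 28.4
position: [0.4705, 0.011, 0.1726]
orientation: [2.085, 2.345, 0.011]
wrist_force: [1.0, 3.3, 12.4]
finger_gap: 0.027
```

```bash
python3 - <<'E'
from m import *
p=arm.get_image("side");crop(p,"d5",200,110,350,250,4)
s=arm.state();print(s["position"],s["orientation"],s["wrist_force"],s["torque"],s["finger_gap"])
fx=[.5615,.0202,.1165]
g=s["position"]+[0,0,.019]; d=g-[fx[0],fx[1],0];X=np.cos(fx[2])*d[0]+np.sin(fx[2])*d[1]
print("fix x,z",X,g[2],"lever",np.arctan2(.06-X,g[2]-.15)+np.radians(10),"r",np.hypot(.06-X,g[2]-.15))
E
```

```text
[0.47026008 0.0110239  0.17214273] [2.08496225 2.34522359 0.01052642] [ 1.99034263  4.32891586 12.20483289] [ 0.87176878 -0.93946408 -0.08145847] 0.026815564070467167
fix x,z -0.09168805227995212 0.19114273025433948 lever 1.4804690147479642 r 0.1571686656343014
```

View pics/d5.png

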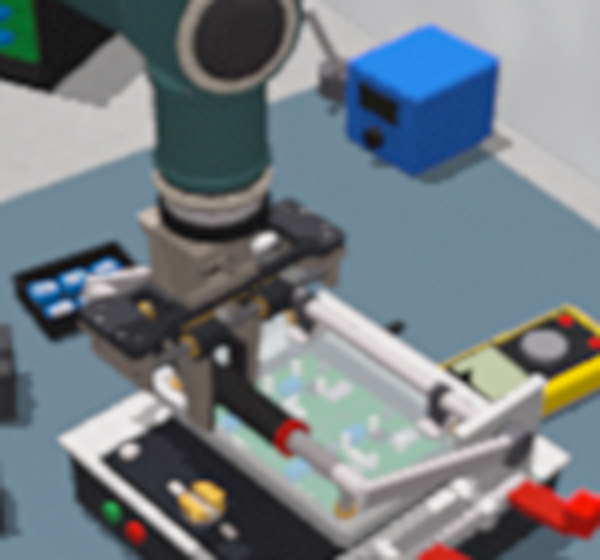

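>>> move_arm --commands '[[[0,0,-0.2,0,0,0],[0,0,-0.4,0,0,0],[0,0,-0.4,0,0,0],[0,0,-0.4,0,0,0],[0,0,-0.4,0,0,0],[0,0,-0.4,0,0,0],[0,0,-0.4,0,0,0],[0,0,-0.4,0,0,0],[0,0,-0.4,0,0,0],[0,0,-0.4,0,0,0]]]'

```text
clock: 29.45
position: [0.4693, 0.0109, 0.1686]
orientation: [2.087, 2.347, 0.008]
wrist_force: [-2.8, 3.2, 11.9]
finger_gap: 0.0276
```

```bash
python3 - <<'E'
from m import *
p=arm.get_image("side");crop(p,"d6",150,110,350,250,4)
s=arm.state();print(s["position"],s["wrist_force"],s["finger_gap"],s["clock"])
q=arm.get_image("top");crop(q,"d6t",140,130,340,280,4)
h=cv2.cvtColor(p["img"],cv2.COLOR_RGB2HSV);mm=((h[...,0]>5)&(h[...,0]<16)&(h[...,1]>200)).astype(np.uint8)[150:220,160:230]
ys,xs=np.where(mm);print(len(xs),xs.mean()+160,ys.mean()+150)
E
```

```text
[0.46921752 0.01090421 0.16858146] [-1.27469592  2.98632626 12.9382101 ] 0.026891129167975043 29.5
105 187.53333333333333 189.9904761904762
```

View pics/d6.png

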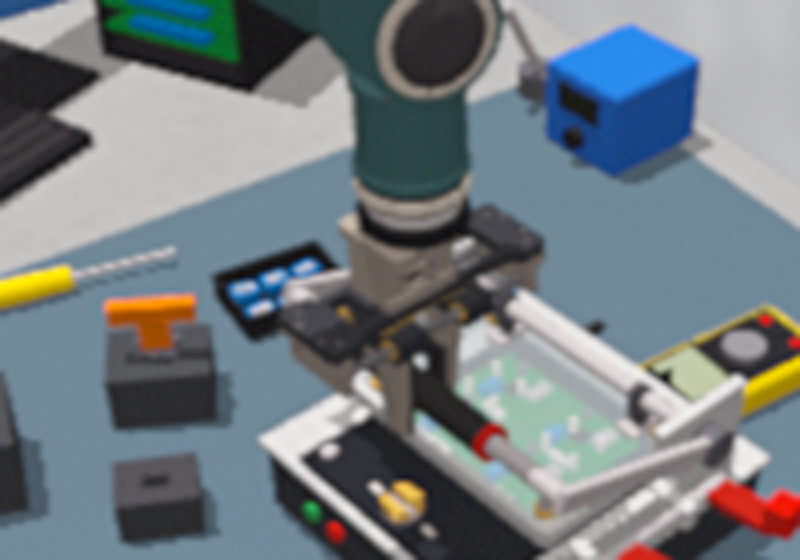

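View pics/d6t.png

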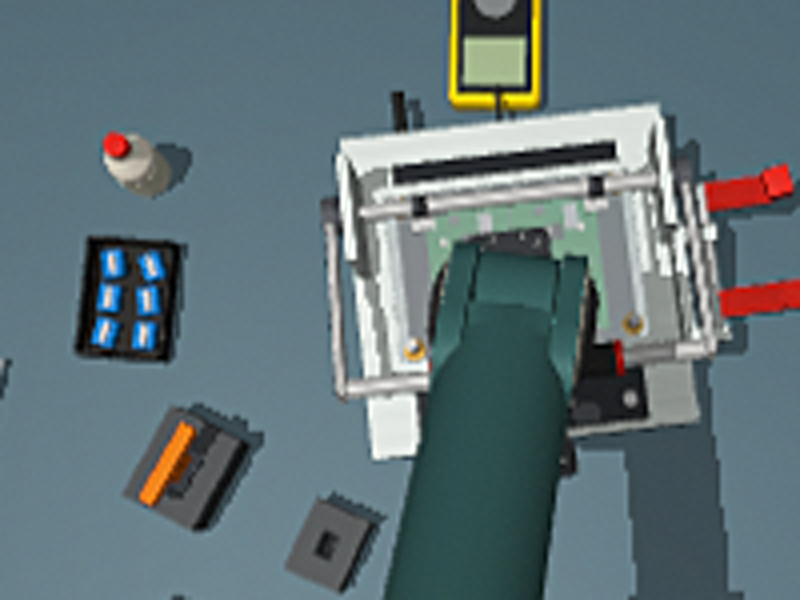

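```bash
python3 - <<'E'
from m import *
fx=[.5615,.0202,.1165]
for t in (1.3,1.38,1.43,1.48,1.53):
    a=np.radians(-10)+t
    B=(.06-.16*np.sin(a),.15+.16*np.cos(a))
    u=proj(S,tf(fx,[(B[0],-.073,B[1]),(B[0],-.15,B[1])])); v=proj(T,tf(fx,[(B[0],-.15,B[1]),(B[0],.15,B[1])]))
    print(t,((u-[150,110]+.5)*4).round(0).tolist(),((v-[140,130]+.5)*4).round(0).tolist())
p=arm.get_image("side");crop(p,"d7",255,200,305,245,14)
E
```

```text
1.3 [[498.0, 412.0], [577.0, 469.0]] [[713.0, 331.0], [338.0, 377.0]]
1.38 [[493.0, 428.0], [571.0, 486.0]] [[712.0, 339.0], [341.0, 385.0]]
1.43 [[490.0, 437.0], [568.0, 496.0]] [[712.0, 344.0], [342.0, 389.0]]
1.48 [[487.0, 447.0], [565.0, 506.0]] [[712.0, 348.0], [344.0, 393.0]]
1.53 [[485.0, 456.0], [563.0, 515.0]] [[711.0, 351.0], [346.0, 396.0]]
```

View pics/d7.png

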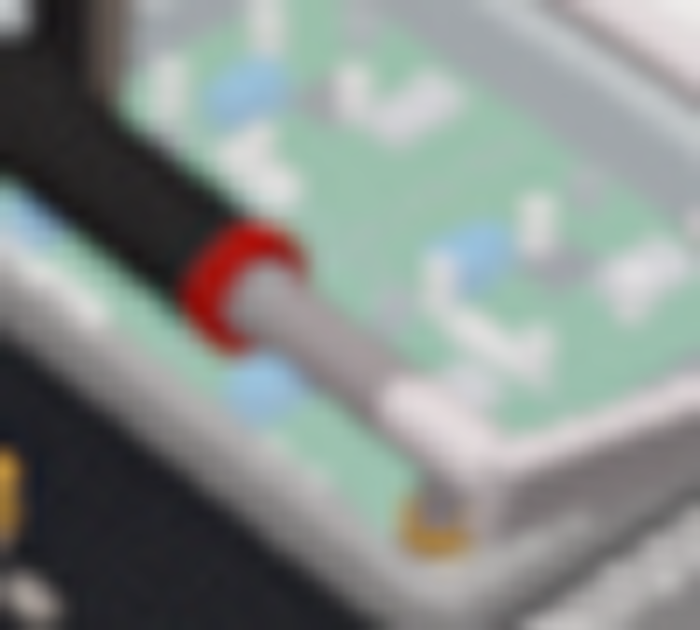

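>>> move_arm --commands '[[[0,0,-0.2,0,0,0],[0,0,-0.4,0,0,0],[0,0,-0.5,0,0,0],[0,0,-0.5,0,0,0],[0,0,-0.5,0,0,0],[0,0,-0.5,0,0,0],[0,0,-0.5,0,0,0]]]'

```text
clock: 30.3
position: [0.4678, 0.0108, 0.1632]
orientation: [-2.087, -2.347, -0.005]
wrist_force: [-4.4, 2.3, 14.0]
finger_gap: 0.0273
```

```bash
python3 - <<'E'
from m import *
p=arm.get_image("side");crop(p,"d8",255,200,305,245,14)
s=arm.state();print(s["position"],s["wrist_force"],s["finger_gap"],s["clock"])
E
```

```text
[0.46773275 0.01077559 0.16314629] [-5.08239638  1.81287413 13.47894104] 0.027630640114873824 30.35
```

View pics/d8.png

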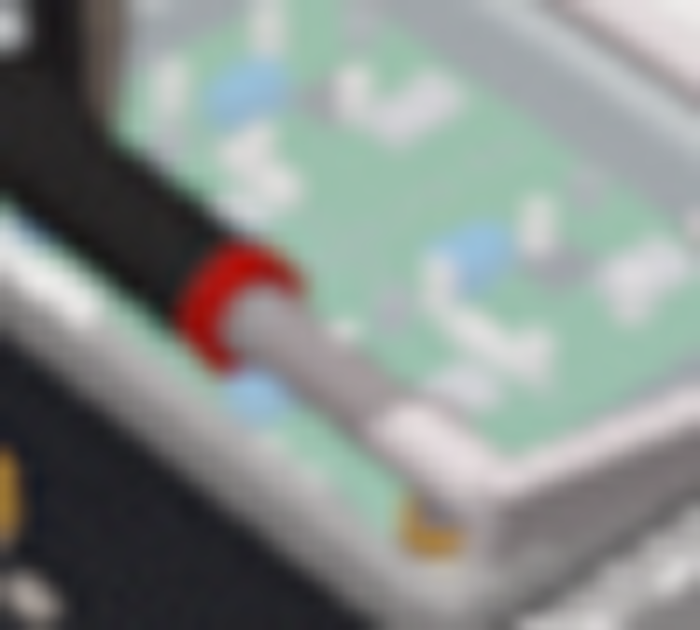

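>>> move_arm --commands '[[[-0.1,0,-0.2,0,0,0],[-0.15,0,-0.4,0,0,0],[-0.15,0,-0.4,0,0,0],[-0.15,0,-0.4,0,0,0],[-0.15,0,-0.4,0,0,0],[-0.15,0,-0.4,0,0,0]]]'

```text
clock: 30.95
position: [0.4676, 0.0108, 0.1616]
orientation: [-2.087, -2.347, -0.009]
wrist_force: [-9.3, 3.1, 37.6]
finger_gap: 0.0269
```

```bash
python3 - <<'E'
from m import *
p=arm.get_image("side");crop(p,"d9",255,200,305,245,14)
s=arm.state();print(s["position"],s["wrist_force"],s["finger_gap"],s["clock"])
E
```

```text
[0.46753443 0.010784   0.16160732] [-10.08134394   1.27718821  37.37424941] 0.027404060486865466 31.0
```

View pics/d9.png

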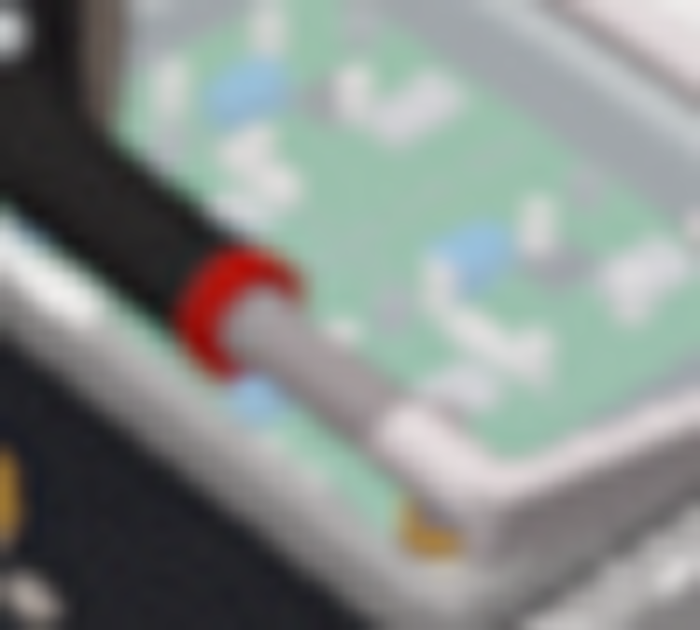

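>>> move_arm --commands '[[[0,0,0.1,0,0,0],[0,0,0.2,0,0,0],[0,0,0.2,0,0,0],[0,0,0.2,0,0,0],[0,0,0.2,0,0,0],[0,0,0.2,0,0,0],[0,0,0.2,0,0,0],[0,0,0.2,0,0,0],[0,0,0.2,0,0,0],[0,0,0.2,0,0,0]]]'

```text
clock: 32.0
position: [0.4677, 0.0108, 0.1623]
orientation: [2.087, 2.347, 0.008]
wrist_force: [-3.0, 2.5, 22.2]
finger_gap: 0.0273
```

```bash
python3 - <<'E'
from m import *
p=arm.get_image("side");crop(p,"d10",170,120,350,255,4.4)
s=arm.state();print(s["position"],s["wrist_force"],s["finger_gap"],s["clock"])
E
```

```text
[0.46770259 0.0107607  0.16235236] [-3.15395918  4.10848905 20.8993103 ] 0.027128798540362386 32.05
```

View pics/d10.png

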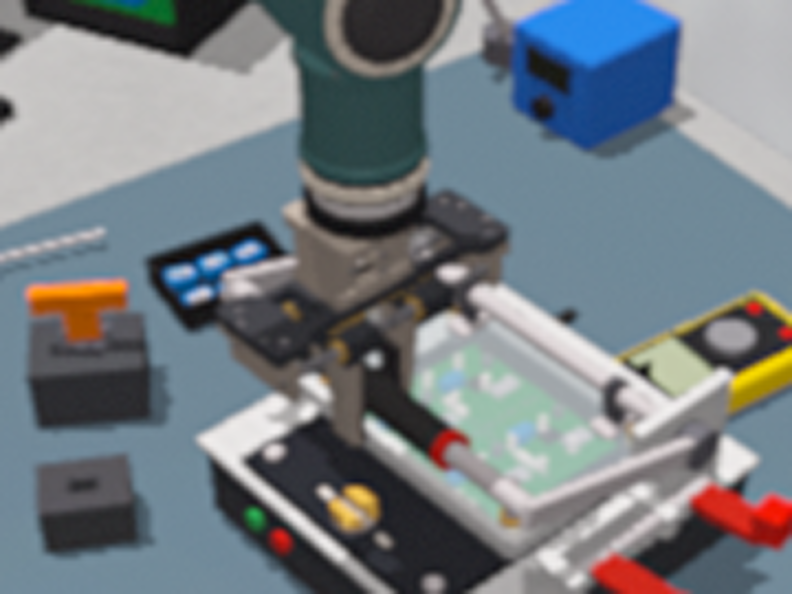

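```bash
python3 -c "
from cell import arm
print(arm.sign_off())"
```

```text
the job is handed in; nothing more can be done
None
```

I completed all the steps in order and handed the job in at about 32 s, with the gripper still holding the bar down at its stop. There is no verdict from the sign-off, so the results below are from my own last checks.

- **Screw:** I turned it clockwise with the key until the torque jumped from about 0.05 to 0.19 N m. The last close-up shows the slot in line with both white marks.
- **Key:** It is back upright in the middle-sized stand. In the side picture its position matches the starting one to about 0.1 pixel.
- **Catch:** I flipped it fully out to its stop, where I felt about 13 N, while the bar was still up. It still looks fully out in the last picture.
- **Pull bar:** It is at its stop and gripped at 27 mm, pressed down with about 21 N.
- **Bystanders:** None of those visible in the later pictures looks moved. I did not check the scanner, spare panel or reel again at the end.

**A check that disagreed:** my first reading from the arm position put the bar at 1.48 rad, but it was still moving. Pushing about 10 mm further brought it to the real stop, where the force rose to 37 N. I then eased off 2 mm to bring that down to about 21 N.

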